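Stock the slide-cover case with plugs

ROBOT

A 6-joint arm with a two-finger parallel gripper is mounted at the origin on a cart in front of the work surface, level with it; the furniture and walls round the work are solid. World frame = base frame: x ahead of the robot, y to its left, z up, the work surface at z = 0. Lengths are in m, angles in rad, forces in N, time in s.
With the tool pointing down it reaches from about 0.35 to 0.85 m from the base axis. Payload 8.1 kg.
Tool frame: the origin (TCP) lies between the finger pads; the fingertips stand 25 mm ahead of it and the grasp point (between the pads) lies 6 mm ahead of it; z points along the fingers, y is the direction in which the jaws open and shut (so a half turn about z gives the same grasp; the last joint's range is limited). The gripper opens to 85 mm and grips with 20 to 120 N. Pads are 22 mm wide; open, the fingers measure 114 mm over their backs; the gripper's body (76 mm by 85 mm) begins 54 mm behind the grasp point. The pads swing forward as they close: fully open they stand 13 mm farther back than shut.
Start: joints at [1.2, 0.13, 1.488, -0, 1.523, -0.085], TCP at [0.169, 0.576, 0.221] pointing down, gripper open.
Joint ranges: [-2.96, 2.96], [-0.89, 2.26], [0.02, 2.5], [-1.34, 4.48], [0, 2.73], [-2.66, 2.66]. Speed limits (rad/s): [2.39, 2.39, 2.79, 3.14, 3.14, 3.14].

INTERFACE

Orientations are given as a unit quaternion [w, x, y, z].
In Python, from station import manip gives the robot as it stands.
- The arm moves only by the shell command python3 -m inch 'ROWS' [FORCE]. ROWS is JSON, a list of rows, each an object with "rot": the turn, a rotation vector about the tool's x, y, z in degrees, a list of three; "offset": the shift along the tool's x, y, z in mm, a list of three; "jaw": the closure, from 0 (fully open) to 1 (shut). A call has 1 to 10 rows; each row shifts and turns the commanded pose from where the row before left it, along the tool's axes as they then stand; what a row does not reach is not made up. A row lasts 1/12 s, in which the tool goes at most 41.7 mm and 7.16 degrees, less where a joint would pass 70% of its speed; a pose out of reach is approached as far as the arm can. A call is refused whole if a number of a shift passes 41.7 or a number of a turn 7.16, either way. A call with a gripper value outside its range is refused whole. The fingers move at their own pace and stop on an object; FORCE is the grip in N (left out, the last holds). Time passes only in rows, so rows that do not move let the fingers close. It gives the time, the measured TCP pose, the force and the opening at its end, in the units of the state.
- manip.read_state(): the state, without advancing time (a new reading comes with each control period).
- manip.snapshot(name): name is "scene" or "top" or "wrist"; returns (picture, depth): 480x640x3 uint8, red, green, blue; 480x640 float32, m along the optical axis (not along the pixel's ray), 0 where there is no reading.
- manip.camera_model(name): a dict with "mtx" (3x3 intrinsics, pixels), "rvec" (rotation vector, rad) and "tvec" (3), from world to camera coordinates, as OpenCV has them; the wrist camera has in their place "mount" (4x4, takes a point from camera to tool coordinates, whose origin is the TCP and whose axes are the flange's). Camera axes: x right, y down, z forward; pixel columns grow to the right and rows downward; lengths in m; the calibration is good to about 2 mm. The wrist camera is an equidistant fisheye: a pixel r from the principal point sees the ray r / f radians off the axis. A picture is of the moment at which its call begins: read the wrist's pose just before it. camera_model takes no time and is no camera call.
- manip.sign_off(): hands the job in, once; it reports no verdict.
The state is a dict: "clock": time; "qpos": joint angles; "dq": joint speeds; "joint_torque": joint torques, N m; "eef_pos": TCP position; "ee_rot": TCP orientation; "contact_force": force on the tool from outside, world axes, zero at the start; "torque": the same for the moment, N m; "grip_width": finger opening in m.
Only numpy, scipy, OpenCV 4.12 (cv2) and the standard library are available. Lean on these libraries where they do the work, as an engineer would, in place of code of your own. Each camera call takes 0.05 s, during which the arm holds its last target. There are 200 camera calls.

TASK

Slide the cover of the grey case fully open, tip the plugs out of the metal cup into the compartment and stand the empty cup upright on the cork mat again, wholly on it. Put the loose plugs from the bench into the compartment too (and any that miss it), then slide the cover fully home over them. Leave the mug, the tape roll and the timer where they are.

Things in the scene. Friction and masses are not known exactly. Their poses are not given: they have to be found in the camera images.
- case: grey plastic stock case fixed to the bench, 136 mm (its x) by 265 mm (its y) by 62 mm tall, with two aluminium side rails 5 mm wide along its y edges standing 10 mm higher (top at 72 mm). Origin at the centre of its underside. The -y half is the open-topped compartment, the +y half is a solid deck
- compartment (a point): centre of the compartment's inner floor, 6 mm above the bench; axes as the case's. The compartment is 124 mm (x) by 120 mm (y) inside, its walls are 6 mm thick and rise to 62 mm above the bench
- cover (a joint): blue flat sliding cover of the compartment, in m: 0 = fully home (compartment covered), 0.128 = fully open (over the deck). It slides along the case's +y to open, with about 1.5 N of friction, and stays where it is left. Its plate is 126 x 128 x 4 mm, its upper face 67 mm above the bench
- cover_grip (a point): centre of the top edge of the cover's black upright grip bar, 93 mm above the bench; the bar is 14 mm thick (along the case's y), 62 mm long (along the case's x) and 26 mm tall; it moves with the cover and stands over the compartment's centre when the cover is home
- mat: round cork mat fixed on the bench, 130 mm across and 4 mm thick; origin at the centre of its underside
- cup: plain round aluminium cup without a handle, 80 mm tall, 62 mm across at the bottom and 70 mm at the rim (66 mm at mid-height), wall 3 mm, floor 5 mm, about 0.1 kg; starts on the mat with 4 to 6 plugs in it. Origin at the centre of its underside, z up to its mouth. Plugs slide out only when it is tipped well past level, about 120 to 135 degrees from upright
- cup_rim (a point): centre of the cup's mouth
- cup_plug_1: off-white silicone dome plug, a short tapered cylinder 24 mm across its flanged wide end and 22 mm tall, 14 g; origin at the centre of its wide end, z from there to its narrow end (18 mm across). Starts in the cup
- cup_plug_2: off-white silicone dome plug, a short tapered cylinder 24 mm across its flanged wide end and 22 mm tall, 14 g; origin at the centre of its wide end, z from there to its narrow end (18 mm across). Starts in the cup
- cup_plug_3: off-white silicone dome plug, a short tapered cylinder 24 mm across its flanged wide end and 22 mm tall, 14 g; origin at the centre of its wide end, z from there to its narrow end (18 mm across). Starts in the cup
- cup_plug_4: off-white silicone dome plug, a short tapered cylinder 24 mm across its flanged wide end and 22 mm tall, 14 g; origin at the centre of its wide end, z from there to its narrow end (18 mm across). Starts in the cup; may be absent
- cup_plug_5: off-white silicone dome plug, a short tapered cylinder 24 mm across its flanged wide end and 22 mm tall, 14 g; origin at the centre of its wide end, z from there to its narrow end (18 mm across). Starts in the cup; may be absent
- cup_plug_6: off-white silicone dome plug, a short tapered cylinder 24 mm across its flanged wide end and 22 mm tall, 14 g; origin at the centre of its wide end, z from there to its narrow end (18 mm across). Starts in the cup; may be absent
- bench_plug_1: off-white silicone dome plug, a short tapered cylinder 24 mm across its flanged wide end and 22 mm tall, 14 g; origin at the centre of its wide end, z from there to its narrow end (18 mm across). Starts standing on the bench, wide end down; may be absent
- bench_plug_2: off-white silicone dome plug, a short tapered cylinder 24 mm across its flanged wide end and 22 mm tall, 14 g; origin at the centre of its wide end, z from there to its narrow end (18 mm across). Starts standing on the bench, wide end down; may be absent
- bench_plug_3: off-white silicone dome plug, a short tapered cylinder 24 mm across its flanged wide end and 22 mm tall, 14 g; origin at the centre of its wide end, z from there to its narrow end (18 mm across). Starts standing on the bench, wide end down; may be absent
- bench_plug_4: off-white silicone dome plug, a short tapered cylinder 24 mm across its flanged wide end and 22 mm tall, 14 g; origin at the centre of its wide end, z from there to its narrow end (18 mm across). Starts standing on the bench, wide end down; may be absent
- mug: green and white mug, 86 mm wide, 99 mm tall, handle to its -y; origin under the middle of its 121 mm length with the handle; a bystander
- cotton_roll: white roll of cotton tape on end, 63 mm across, 35 mm tall; origin under its centre; a bystander
- timer: cream dial timer with a red dial, 48 x 64 x 50 mm; origin under its centre; a bystander
- vice_top (a point): centre of the top of the dark bench vice fixed to the bench's front edge: its jaws stand 62 mm tall, about 60 mm (x) by 54 mm (y) about this point
- rack_corner (a point): front left lower corner of the big fixed tray of glass inserts behind the work: it runs from here about 0.44 m in +x and 0.5 m in -y, its lip is 32 mm tall, its contents some 60 mm

How it is judged:
On the way, in this order (a step that is already met when the one before it is completed fails the run):
1. the cover is slid fully open (value of joint cover above 0.115 m), for 0.2 s.
2. the cup is tipped over the open compartment (angle between cup's own z axis and vertical above 1.6 rad and horizontal distance between cup_rim and compartment below 0.1 m and height (world z) of cup_rim above 0.04 m and value of joint cover above 0.1 m), for 0.2 s.
At the end, for the whole second after the job is handed in: cover home (within 4 mm of shut); every plug that is present lies at rest in the compartment below the cover; the cup stands upright (within 0.08 rad) and at rest on the mat, its centre within 34 mm of the mat's (value of joint cover below 0.004 m and x of cup_plug_1 in the frame of compartment between -0.063 and 0.063 m and y of cup_plug_1 in the frame of compartment between -0.063 and 0.063 m and z of cup_plug_1 in the frame of compartment between -0.005 and 0.056 m and linear speed of each of cup_plug_1, cup_plug_2, cup_plug_3, cup_plug_4, cup_plug_5, cup_plug_6, bench_plug_1, bench_plug_2, bench_plug_3, bench_plug_4 below 0.03 m/s and x of cup_plug_2 in the frame of compartment between -0.063 and 0.063 m and y of cup_plug_2 in the frame of compartment between -0.063 and 0.063 m and z of cup_plug_2 in the frame of compartment between -0.005 and 0.056 m and x of cup_plug_3 in the frame of compartment between -0.063 and 0.063 m and y of cup_plug_3 in the frame of compartment between -0.063 and 0.063 m and z of cup_plug_3 in the frame of compartment between -0.005 and 0.056 m and x of cup_plug_4 in the frame of compartment between -0.063 and 0.063 m and y of cup_plug_4 in the frame of compartment between -0.063 and 0.063 m and z of cup_plug_4 in the frame of compartment between -0.005 and 0.056 m and x of cup_plug_5 in the frame of compartment between -0.063 and 0.063 m and y of cup_plug_5 in the frame of compartment between -0.063 and 0.063 m and z of cup_plug_5 in the frame of compartment between -0.005 and 0.056 m and x of cup_plug_6 in the frame of compartment between -0.063 and 0.063 m and y of cup_plug_6 in the frame of compartment between -0.063 and 0.063 m and z of cup_plug_6 in the frame of compartment between -0.005 and 0.056 m and x of bench_plug_1 in the frame of compartment between -0.063 and 0.063 m and y of bench_plug_1 in the frame of compartment between -0.063 and 0.063 m and z of bench_plug_1 in the frame of compartment between -0.005 and 0.056 m and x of bench_plug_2 in the frame of compartment between -0.063 and 0.063 m and y of bench_plug_2 in the frame of compartment between -0.063 and 0.063 m and z of bench_plug_2 in the frame of compartment between -0.005 and 0.056 m and x of bench_plug_3 in the frame of compartment between -0.063 and 0.063 m and y of bench_plug_3 in the frame of compartment between -0.063 and 0.063 m and z of bench_plug_3 in the frame of compartment between -0.005 and 0.056 m and x of bench_plug_4 in the frame of compartment between -0.063 and 0.063 m and y of bench_plug_4 in the frame of compartment between -0.063 and 0.063 m and z of bench_plug_4 in the frame of compartment between -0.005 and 0.056 m and horizontal distance between cup and mat below 0.034 m and angle between cup's own z axis and vertical below 0.08 rad and height (world z) of cup between 0.001 and 0.008 m and linear speed of cup below 0.02 m/s); the robot touches nothing.
It fails at once if the mug is moved more than 3 cm (distance of mug from where it was at the start of the episode above 0.03 m).
It fails at once if the cotton roll is moved more than 3 cm (distance of cotton_roll from where it was at the start of the episode above 0.03 m).
It fails at once if the timer is moved more than 3 cm (distance of timer from where it was at the start of the episode above 0.03 m).
Of cup_plug_4, cup_plug_5, cup_plug_6 only 1 to 3 are there at a start; the rules pass over those that are not, and their reading is None.
Of bench_plug_1, bench_plug_2, bench_plug_3, bench_plug_4 only 2 to 4 are there at a start; the rules pass over those that are not, and their reading is None.
At some moment in a run one of bench_plug_1, bench_plug_2, bench_plug_3, bench_plug_4 may be knocked a few centimetres aside while the robot is not near it.
It also fails if it takes over 210 s, if anything falls off the work surface, if the arm or the gripper's body presses on something with over 40 N, if the wrist force passes 120 N, or if a joint passes its speed limit or range.

## Working session

There is one attempt and no reset: what is moved stays moved. The work goes in short steps, Python scripts to look and compute and a shell command to move; the robot and the scene stay as the last step left them, time stands still between calls to the robot, and variables do not carry over. Pictures are saved under pics/ and viewed, about 12 in all and at most 16, crops included, and the job is handed in when it is done.

```bash
ls; mkdir -p pics
cat > h.py <<'E'
import numpy as np, cv2
from scipy.spatial.transform import Rotation as R
from station import manip
def cam(n):
    m=manip.camera_model(n); K=np.array(m["mtx"]); Rm=cv2.Rodrigues(np.array(m["rvec"],float))[0]; return K,Rm,np.array(m["tvec"],float).ravel()
def pt(n,d,u,v):
    K,Rm,t=cam(n); z=d[int(v),int(u)]
    return Rm.T@(np.array([(u-K[0,2])/K[0,0],(v-K[1,2])/K[1,1],1])*z-t)
def plane(n,u,v,h):
    K,Rm,t=cam(n); r=Rm.T@np.array([(u-K[0,2])/K[0,0],(v-K[1,2])/K[1,1],1]); o=-Rm.T@t
    return o+r*(h-o[2])/r[2]
def cloud(n,d):
    K,Rm,t=cam(n); v,u=np.mgrid[:480,:640]
    c=np.stack([(u-K[0,2])/K[0,0]*d,(v-K[1,2])/K[1,1]*d,d],-1)-t
    return c@Rm
def save(p,name): cv2.imwrite("pics/"+name,p[:,:,::-1])
def st():
    s=manip.read_state(); print(s["clock"],np.round(s["eef_pos"],4),np.round(s["ee_rot"],3),np.round(s["qpos"],3),s["grip_width"],np.round(s["contact_force"],1)); return s
E
python3 - <<'E'
from h import *
st()
for n in("scene","top"):
    p,d=manip.snapshot(n); save(p,n+"0.png"); np.savez(n+"0.npz",p=p,d=d); print(n,-cam(n)[1].T@cam(n)[2], cam(n)[0][0,0])
E
```

```text
pics
0.0 [0.1689 0.5751 0.22  ] [-0.     0.142  0.99  -0.001] [ 1.2    0.131  1.489  0.     1.523 -0.085] 0.08520956954496443 [-0.1  0.2  0.4]
scene [-0.18754184 -0.83922136  0.51961459] 496.5014893138701
top [ 0.50552267 -0.14199423  1.18869018] 449.9790291522319
```

View pics/top0.png

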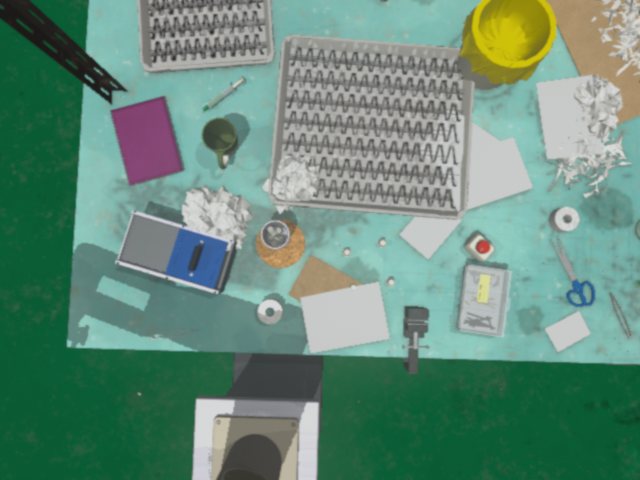

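View pics/scene0.png

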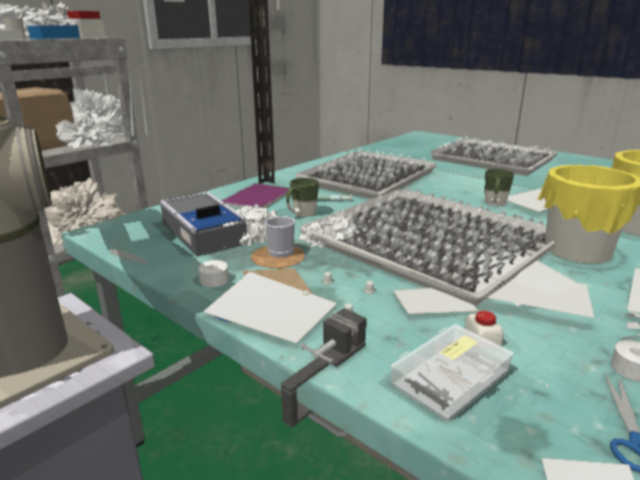

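Both views show the case (top ~175,253), cup on mat (277,238), bench plugs near (347,251), (382,242), (391,281), perhaps one at (354,288) on the white sheet. Scene: plugs (327,277), (369,287), (349,308).

Run:
```python
from h import *
f=np.load("top0.npz"); p,d=f["p"],f["d"]; C=cloud("top",d)
print(pt("top",d,266,400),pt("top",d,330,330))
hsv=cv2.cvtColor(p,cv2.COLOR_RGB2HSV)
# cover blue
def comp(mask,amin,amax,name):
    n,l,s,c=cv2.connectedComponentsWithStats(mask.astype(np.uint8))
    for i in range(1,n):
        if amin<s[i,4]<amax:
            m=l==i; q=C[m&(d>0)]
            print(name,s[i],np.round(c[i],1),"med",np.round(np.median(q,0),3),"z95",np.round(np.percentile(q[:,2],95),3)); yield m
h=C[...,2]
roi=np.zeros(h.shape,bool); roi[90:350,100:520]=1
blue=(hsv[...,0]>105)&(hsv[...,0]<125)&(hsv[...,1]>120)&roi
for m in comp(blue,300,9e4,"blue"):pass
rim=(h>.055)&(h<.085)&roi
for m in comp((h>.050)&(h<.085)&roi&(C[...,1]>.05),100,9e4,"high"):
    print(cv2.minAreaRect(np.float32(C[m][:,:2]))) 
for m in comp((h>.012)&(h<.03)&roi&(C[...,0]<.55),10,900,"plugs"):pass
orange=(hsv[...,0]<20)&(hsv[...,1]>90)&(hsv[...,2]>100)&roi
for m in comp(orange,200,5000,"mat"): print(cv2.minAreaRect(np.float32(C[m][:,:2])))
S=np.load("scene0.npz"); 
a=cv2.resize(p[190:340,100:440],None,fx=2.3,fy=2.3,interpolation=cv2.INTER_CUBIC)
b=cv2.resize(S["p"][230:330,200:420],None,fx=2.3,fy=2.3,interpolation=cv2.INTER_CUBIC)
b=cv2.copyMakeBorder(b,0,0,0,a.shape[1]-b.shape[1],cv2.BORDER_CONSTANT)
save(np.vstack([a,b]),"c1.png")
```

```text
[ 0.15084325 -0.02154435 -0.00304509] [ 0.33721693 -0.18194339  0.01332285]
blue [ 166  229   61   59 2138] [196.6 258.3] med [0.511 0.154 0.068] z95 0.071
high [204 121  30  28 223] [214.6 130. ] med [0.844 0.133 0.068] z95 0.084
((0.8314924240112305, 0.11992537975311279), (0.04350946843624115, 0.07498173415660858), 38.59005355834961)
high [ 115  196  122   98 6615] [179.7 246.7] med [0.539 0.197 0.065] z95 0.073
((0.5718228220939636, 0.2006453424692154), (0.26864269375801086, 0.23164689540863037), 75.10377502441406)
plugs [221 245  21  48  86] [231.  263.2] med [0.506 0.08  0.022] z95 0.028
plugs [343 249   7   7  38] [345.9 251.9] med [ 0.539 -0.218  0.021] z95 0.025
plugs [418 251  17   9  75] [426.8 253.7] med [ 0.543 -0.429  0.015] z95 0.018
plugs [471 252  11   9  27] [475.8 256. ] med [ 0.539 -0.554  0.023] z95 0.03
plugs [457 265  11  65 123] [461.6 296.2] med [ 0.434 -0.519  0.02 ] z95 0.029
plugs [387 279   7   7  37] [389.9 281.7] med [ 0.465 -0.333  0.021] z95 0.025
plugs [404 315   6  13  25] [405.3 320.5] med [ 0.366 -0.373  0.016] z95 0.027
plugs [411 321  13   2  21] [417.5 321.4] med [ 0.367 -0.408  0.015] z95 0.018
plugs [404 329   9  13  46] [408.  334.1] med [ 0.333 -0.383  0.015] z95 0.017
plugs [418 332   6   6  30] [420.3 334.5] med [ 0.333 -0.414  0.014] z95 0.017
mat [ 257  224   48   44 1022] [283.2 249.8] med [ 0.537 -0.062  0.005] z95 0.008
((0.5419966578483582, -0.057530902326107025), (0.11886315047740936, 0.14046065509319305), 16.8829402923584)
```

View pics/c1.png

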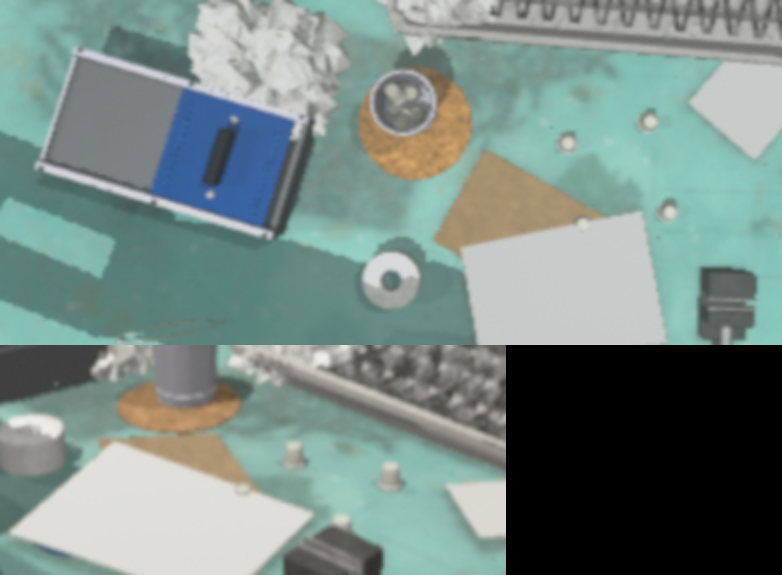

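The crop shows four bench plugs: full-image (347,252), (382,242), (391,281) and (353.5,286.5) at the edge of a white sheet; plugs visible in the cup. Case corners: crop (80,52),(40,168),(272,236),(310,118).

Run:
```python
from h import *
f=np.load("top0.npz"); p,d=f["p"],f["d"]; C=cloud("top",d)
c=[plane("top",100+x/2.3,190+y/2.3,.072) for x,y in[(80,50),(40,168),(272,236),(310,120)]]
c=np.array(c)[:,:2]; print(c.round(3),[np.linalg.norm(c[i]-c[(i+1)%4]).round(3) for i in range(4)], "ctr",c.mean(0))
a=(c[0]+c[1]-c[2]-c[3]);print("case +y dir deg",np.degrees(np.arctan2(a[1],a[0])))
hsv=cv2.cvtColor(p,cv2.COLOR_RGB2HSV); h=C[...,2]
b=(hsv[...,0]>105)&(hsv[...,0]<125)&(hsv[...,1]>120); b[:220]=0;b[300:]=0;b[:,:160]=0;b[:,240:]=0
q=np.array([plane("top",u,v,.067)[:2] for v,u in np.argwhere(b)],np.float32); print("cover",cv2.minAreaRect(q))
g=(h>.082)&(h<.11); g[:225]=0;g[300:]=0;g[:,:170]=0;g[:,235:]=0
q=C[g]; print("grip",len(q),q.mean(0),cv2.minAreaRect(np.float32(q[:,:2])))
# white sheet, brown sheet, plugs, heights
for u,v in[(340,320),(320,300),(370,300),(315,272),(330,268),(353,286),(354,287),(346,251),(382,241),(390,281),(270,310),(215,205),(230,225),(240,235),(225,270),(200,200)]: print((u,v),C[v,u].round(3))
o=(h>.07)&(h<.09); o[:215]=0;o[262:]=0;o[:,:255]=0;o[:,300:]=0
q=C[o]; print("cup rim",len(q),cv2.minEnclosingCircle(np.float32(q[:,:2])),q[:,2].mean())
m=(hsv[...,0]<20)&(hsv[...,1]>90)&(h<.015);m[:215]=0;m[275:]=0;m[:,:250]=0;m[:,310:]=0
print("mat",cv2.minEnclosingCircle(np.float32(C[m][:,:2])),np.median(C[m][:,2]))
for n,(u,v) in dict(p1=(346,251.9),p2=(382,241.5),p3=(390,281.5),p4=(353.5,286.5)).items(): print(n,plane("top",u,v,.02).round(3))
k=C[(h>.02)&(h<.2)&(C[...,1]>.0)&(C[...,1]<.2)&(C[...,0]>.52)&(C[...,0]<.75)]; 
w=(hsv[...,1]<40)&(hsv[...,2]>120); w[:185]=0;w[245:]=0;w[:,:180]=0;w[:,252:]=0; print("paper z",np.percentile(C[w][:,2],[5,50,95,100]))
```

```text
[[0.623 0.315]
 [0.494 0.351]
 [0.429 0.098]
 [0.554 0.062]] [np.float64(0.134), np.float64(0.261), np.float64(0.131), np.float64(0.262)] ctr [0.52508686 0.20661566]
case +y dir deg 75.13209359303093
cover ((0.5120465755462646, 0.1567816138267517), (0.12625420093536377, 0.11685386300086975), 75.0059814453125)
grip 166 [0.51270718 0.15654546 0.09222382] ((0.5125354528427124, 0.1580163836479187), (0.014925637282431126, 0.060890842229127884), 74.86531066894531)
(340, 320) [ 0.364 -0.207  0.018]
(320, 300) [ 0.414 -0.154  0.025]
(370, 300) [ 0.417 -0.283  0.014]
(315, 272) [ 0.485 -0.139  0.009]
(330, 268) [ 0.497 -0.178  0.01 ]
(353, 286) [ 0.452 -0.238  0.021]
(354, 287) [ 0.45  -0.241  0.021]
(346, 251) [ 0.542 -0.218  0.02 ]
(382, 241) [ 0.57  -0.31   0.026]
(390, 281) [ 0.468 -0.333  0.024]
(270, 310) [ 0.383 -0.024  0.001]
(215, 205) [0.647 0.117 0.064]
(230, 225) [0.598 0.079 0.056]
(240, 235) [0.574 0.055 0.041]
(225, 270) [0.485 0.086 0.061]
(200, 200) [0.661 0.161 0.045]
cup rim 163 ((0.5763493180274963, -0.03660787642002106), 0.035464294254779816) 0.08283254680428091
mat ((0.5579022169113159, -0.04496382549405098), 0.06317830830812454) 0.004593375846793669
p1 [ 0.54  -0.218  0.02 ]
p2 [ 0.569 -0.311  0.02 ]
p3 [ 0.467 -0.333  0.02 ]
p4 [ 0.451 -0.239  0.02 ]
paper z [0.01635288 0.04536136 0.07036545 1.18869018]
```

Measurements agree with the given sizes: case yaw about −15°, grip bar at (0.513,0.158,0.092), cup at (0.576,−0.037), mat (0.558,−0.045), and four bench plugs. I'll head for the grip bar.

```bash
cat >> h.py <<'E'
def to(x,y,z,yaw=None):
    s=st(); w,a,b,c=s["ee_rot"]; r=R.from_quat([a,b,c,w]); M=r.as_matrix()
    print("tool axes x",M[:,0].round(3),"y",M[:,1].round(3),"z",M[:,2].round(3))
    d=np.array([x,y,z])-s["eef_pos"]; print("offset mm",(M.T@d*1000).round(1))
    if yaw is not None:  # wanted direction of tool y (deg, mod 180), tool down
        k=np.degrees(np.arctan2(M[1,1],M[0,1])); e=(yaw-k+90)%180-90; t=R.from_matrix(np.c_[[np.sin(np.radians(k+e)),-np.cos(np.radians(k+e)),0],[np.cos(np.radians(k+e)),np.sin(np.radians(k+e)),0],[0,0,-1]][...] if False else np.array([[-np.sin(np.radians(k+e)),np.cos(np.radians(k+e)),0],[np.cos(np.radians(k+e)),np.sin(np.radians(k+e)),0],[0,0,-1]]))
        print("rotvec deg (tool)",np.degrees((r.inv()*t).as_rotvec()).round(2))
E
sed -i '/rotvec deg/!{/k=np.degrees/d}' h.py
python3 - <<'E'
s=open('h.py').read()
i=s.index("    if yaw is not None")
s=s[:i]+'''    if yaw is not None:  # wanted direction of tool y (deg, mod 180), tool down
        k=np.degrees(np.arctan2(M[1,1],M[0,1])); a=np.radians(k+(yaw-k+90)%180-90)
        Y=np.array([np.cos(a),np.sin(a),0]); Z=np.array([0,0,-1.]); t=R.from_matrix(np.c_[np.cross(Y,Z),Y,Z])
        print("rotvec deg (tool)",np.degrees((r.inv()*t).as_rotvec()).round(2))
'''
open('h.py','w').write(s)
E
python3 -m inch '[{"rot":[0,0,0],"offset":[-12,-8,0],"jaw":0.5},{"rot":[0,0,0],"offset":[-25,-17,0],"jaw":0.5},{"rot":[0,0,0],"offset":[-25,-17,0],"jaw":0.5},{"rot":[0,0,0],"offset":[-25,-17,0],"jaw":0.5},{"rot":[0,0,0],"offset":[-25,-17,0],"jaw":0.5},{"rot":[0,0,0],"offset":[-25,-17,0],"jaw":0.5},{"rot":[0,0,0],"offset":[-25,-17,0],"jaw":0.5},{"rot":[0,0,0],"offset":[-25,-17,0],"jaw":0.5},{"rot":[0,0,0],"offset":[-25,-17,0],"jaw":0.5},{"rot":[0,0,0],"offset":[-25,-17,0],"jaw":0.5}]' 40
python3 -c "
from h import *
to(.5127,.158,.16,75)"
```

```text
clock: 0.93
eef_pos: [0.3519, 0.3523, 0.2208]
ee_rot: [-0.0, 0.142, 0.99, -0.0]
contact_force: [0.1, 1.4, 0.4]
grip_width: 0.0428
0.9333 [0.3519 0.3523 0.2208] [-0.     0.142  0.99  -0.   ] [ 0.683 -0.148  1.766 -0.     1.525 -0.602] 0.04278409385543806 [0.1 1.4 0.4]
tool axes x [-0.959  0.282 -0.   ] y [ 0.282  0.959 -0.   ] z [-0. -0. -1.]
offset mm [-209.1 -141.    60.9]
rotvec deg (tool) [-0.03  0.   -1.38]
```

```bash
python3 -m inch '[{"rot":[0,0,-1.4],"offset":[-25,-17,0],"jaw":0.5},{"rot":[0,0,0],"offset":[-25,-17,0],"jaw":0.5},{"rot":[0,0,0],"offset":[-25,-17,0],"jaw":0.5},{"rot":[0,0,0],"offset":[-25,-17,10],"jaw":0.5},{"rot":[0,0,0],"offset":[-25,-17,10],"jaw":0.5},{"rot":[0,0,0],"offset":[-25,-17,10],"jaw":0.5},{"rot":[0,0,0],"offset":[-25,-17,10],"jaw":0.5},{"rot":[0,0,0],"offset":[-20,-13,10],"jaw":0.5},{"rot":[0,0,0],"offset":[0,0,10],"jaw":0.5},{"rot":[0,0,0],"offset":[0,0,0],"jaw":0.5}]'
python3 -c "
from h import *
to(.5127,.158,.098,75)
p,d=manip.snapshot('wrist'); save(p,'w1.png'); print(manip.camera_model('wrist'))"
```

```text
clock: 1.77
eef_pos: [0.5037, 0.174, 0.1583]
ee_rot: [-0.002, 0.132, 0.991, -0.001]
contact_force: [-0.1, 0.8, -0.6]
grip_width: 0.0428
1.7667 [0.5037 0.174  0.1583] [-0.002  0.132  0.991 -0.001] [ 0.236 -0.008  1.748 -0.     1.406 -1.07 ] 0.04282392043566202 [-0.1  0.8 -0.6]
tool axes x [-0.965  0.261  0.004] y [ 0.261  0.965 -0.002] z [-0.004 -0.001 -1.   ]
offset mm [-13.1 -12.9  60.2]
rotvec deg (tool) [-0.13 -0.23 -0.14]
{'mtx': array([[371.64829954,   0.        , 313.86163053],
       [  0.        , 371.64829954, 240.12885201],
       [  0.        ,   0.        ,   1.        ]]), 'mount': array([[-5.45791713e-04, -9.46890804e-01, -3.21554827e-01,
         8.33564801e-02],
       [ 9.99998709e-01, -3.08808829e-05, -1.60641403e-03,
        -6.74075675e-04],
       [ 1.51116878e-03, -3.21555289e-01,  9.46889599e-01,
        -1.53298719e-01],
       [ 0.00000000e+00,  0.00000000e+00,  0.00000000e+00,
         1.00000000e+00]])}
```

View pics/w1.png

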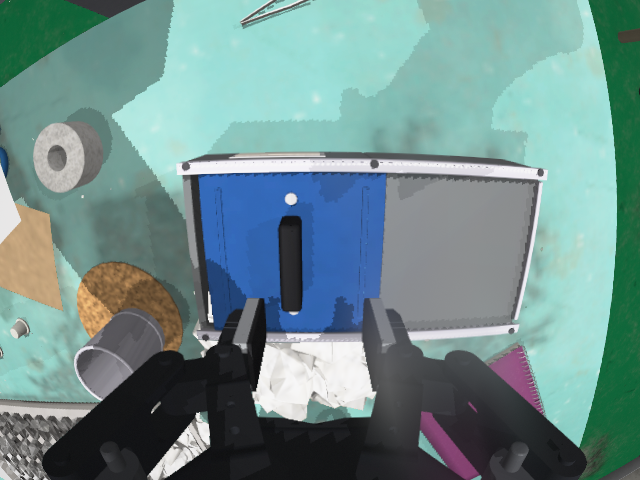

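Wrist view: the bar (x≈290, y 220–310) stands just left of the jaw centre (≈315), consistent with the computed offset. Descend and grip.

```bash
python3 -m inch '[{"rot":[0,0,0],"offset":[-13,-13,10],"jaw":0.5},{"rot":[0,0,0],"offset":[0,0,15],"jaw":0.5},{"rot":[0,0,0],"offset":[0,0,15],"jaw":0.5},{"rot":[0,0,0],"offset":[0,0,13],"jaw":0.5},{"rot":[0,0,0],"offset":[0,0,5],"jaw":0.5},{"rot":[0,0,0],"offset":[0,0,0],"jaw":0.85},{"rot":[0,0,0],"offset":[0,0,0],"jaw":0.9},{"rot":[0,0,0],"offset":[0,0,0],"jaw":0.9},{"rot":[0,0,0],"offset":[0,0,0],"jaw":0.9},{"rot":[0,0,0],"offset":[0,0,0],"jaw":0.9}]' 40
python3 -c "
from h import *
to(.5127,.158,.098,75)"
```

```text
clock: 2.65
eef_pos: [0.5146, 0.1603, 0.1041]
ee_rot: [0.001, 0.13, 0.991, 0.0]
contact_force: [-0.7, -0.4, 0.6]
grip_width: 0.0087
2.65 [0.5146 0.1603 0.1041] [0.001 0.13  0.991 0.   ] [ 0.207  0.052  1.79   0.     1.298 -1.103] 0.00871001004066667 [-0.7 -0.4  0.6]
tool axes x [-0.966  0.258 -0.001] y [0.258 0.966 0.001] z [ 0.002  0.    -1.   ]
offset mm [ 1.3 -2.8  6.1]
rotvec deg (tool) [0.04 0.08 0.04]
```

```bash
python3 -c "
from h import *
p,d=manip.snapshot('wrist'); save(p[120:420,140:480],'w2.png')"
```

```text
(no output)
```

View pics/w2.png

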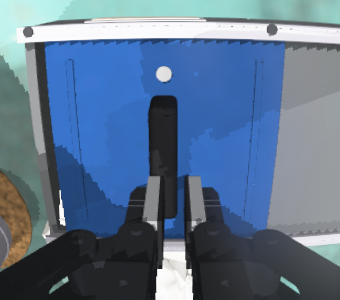

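```bash
cat >> h.py <<'E'
def proj(P,s):  # world point -> wrist pixel
    m=manip.camera_model("wrist"); K=np.array(m["mtx"]); T=np.array(m["mount"]); w,a,b,c=s["ee_rot"]
    t=R.from_quat([a,b,c,w]).inv().apply(np.array(P)-s["eef_pos"]); q=T[:3,:3].T@(t-T[:3,3])
    th=np.arctan2(np.hypot(q[0],q[1]),q[2]); e=q[:2]/np.hypot(q[0],q[1]); return K[:2,2]+K[0,0]*th*e
def wcloud(d,s):
    m=manip.camera_model("wrist"); K=np.array(m["mtx"]); T=np.array(m["mount"]); w,a,b,c=s["ee_rot"]
    v,u=np.mgrid[:480,:640]; x=(u-K[0,2])/K[0,0]; y=(v-K[1,2])/K[0,0]; th=np.hypot(x,y)+1e-9
    k=np.tan(np.minimum(th,1.5))/th; c3=np.stack([x*k*d,y*k*d,d],-1)
    t=c3@T[:3,:3].T+T[:3,3]; return R.from_quat([a,b,c,w]).apply(t.reshape(-1,3)).reshape(t.shape)+s["eef_pos"]
E
python3 -c "
from h import *
s=st()
p,d=manip.snapshot('wrist'); C=wcloud(d,s); np.savez('w2.npz',p=p,d=d)
for u,v in[(304,220),(304,250),(304,280),(304,300),(304,325),(304,335),(292,300),(333,300),(335,330),(240,250),(270,250)]: print((u,v),C[v,u].round(3),p[v,u])
print(proj([.5127,.158,.093],s)-[140,120])
"
```

```text
2.7 [0.5145 0.1602 0.1039] [0.001 0.13  0.991 0.   ] [ 0.207  0.053  1.79  -0.     1.298 -1.103] 0.008413273080488696 [-0.1 -0.7  0.4]
(304, 220) [0.481 0.163 0.08 ] [23 24 28]
(304, 250) [0.491 0.161 0.093] [37 36 40]
(304, 280) [0.506 0.157 0.093] [35 34 38]
(304, 300) [0.517 0.153 0.093] [37 36 39]
(304, 325) [0.531 0.15  0.093] [31 31 33]
(304, 335) [0.537 0.148 0.094] [30 30 31]
(292, 300) [0.501 0.153 0.121] [137 138 141]
(333, 300) [0.505 0.17  0.122] [136 138 141]
(335, 330) [0.505 0.17  0.145] [136 138 140]
(240, 250) [0.491 0.123 0.068] [ 57 115 202]
(270, 250) [0.495 0.139 0.067] [ 55 109 192]
[170.45060108 170.87581222]
```

```bash
python3 -c "
from h import *
s=st(); f=np.load('w2.npz'); d=f['d']; C=wcloud(d,s)
print(proj([.503,.160,.079],s), proj([.503,.160,.12],s))
for v in range(292,350,6): print(v,[tuple((C[v,u]*1000).round().astype(int)) for u in (286,290,294,298,302,306,312,318,324,328,332,336,340)])
"
```

```text
2.75 [0.5144 0.1602 0.1037] [0.    0.13  0.991 0.   ] [ 0.207  0.053  1.79  -0.     1.298 -1.103] 0.008148660756669214 [-0.4  0.8  0.8]
[309.67439748 261.95238028] [308.54337133 299.1239766 ]
292 [(np.int64(522), np.int64(141), np.int64(67)), (np.int64(512), np.int64(147), np.int64(90)), (np.int64(511), np.int64(150), np.int64(93)), (np.int64(511), np.int64(152), np.int64(94)), (np.int64(512), np.int64(154), np.int64(93)), (np.int64(512), np.int64(156), np.int64(93)), (np.int64(513), np.int64(159), np.int64(93)), (np.int64(526), np.int64(158), np.int64(68)), (np.int64(528), np.int64(162), np.int64(67)), (np.int64(528), np.int64(164), np.int64(67)), (np.int64(528), np.int64(166), np.int64(69)), (np.int64(530), np.int64(168), np.int64(67)), (np.int64(530), np.int64(170), np.int64(67))]
298 [(np.int64(526), np.int64(139), np.int64(66)), (np.int64(500), np.int64(153), np.int64(121)), (np.int64(501), np.int64(154), np.int64(121)), (np.int64(501), np.int64(156), np.int64(121)), (np.int64(501), np.int64(158), np.int64(121)), (np.int64(516), np.int64(155), np.int64(93)), (np.int64(517), np.i
[... 4510 characters left out ...]
t64(505), np.int64(170), np.int64(151)), (np.int64(506), np.int64(171), np.int64(151))]
346 [(np.int64(500), np.int64(154), np.int64(156)), (np.int64(500), np.int64(155), np.int64(156)), (np.int64(503), np.int64(155), np.int64(152)), (np.int64(504), np.int64(156), np.int64(151)), (np.int64(511), np.int64(156), np.int64(142)), (np.int64(561), np.int64(142), np.int64(67)), (np.int64(562), np.int64(145), np.int64(67)), (np.int64(564), np.int64(149), np.int64(66)), (np.int64(520), np.int64(162), np.int64(131)), (np.int64(507), np.int64(166), np.int64(150)), (np.int64(507), np.int64(168), np.int64(152)), (np.int64(504), np.int64(170), np.int64(157)), (np.int64(504), np.int64(171), np.int64(156))]
```

The depth shows the pad tips at z≈0.118 with the reported TCP at 0.104. So the tips lie about 15 mm behind the reported TCP rather than 25 mm ahead, and the grip closed above the bar (the measured gap of 8 mm matches grip_width). I'll open, descend in small steps with this offset, and watch the force.

```bash
python3 -m inch '[{"rot":[0,0,0],"offset":[0,-2.5,0],"jaw":0.5},{"rot":[0,0,0],"offset":[0,0,0],"jaw":0.5},{"rot":[0,0,0],"offset":[0,0,0],"jaw":0.5},{"rot":[0,0,0],"offset":[0,0,8],"jaw":0.5},{"rot":[0,0,0],"offset":[0,0,8],"jaw":0.5},{"rot":[0,0,0],"offset":[0,0,8],"jaw":0.5},{"rot":[0,0,0],"offset":[0,0,8],"jaw":0.5},{"rot":[0,0,0],"offset":[0,0,4],"jaw":0.5},{"rot":[0,0,0],"offset":[0,0,0],"jaw":0.5},{"rot":[0,0,0],"offset":[0,0,0],"jaw":0.5}]' 40
python3 -m inch '[{"rot":[0,0,0],"offset":[0,0,0],"jaw":0.9},{"rot":[0,0,0],"offset":[0,0,0],"jaw":0.9},{"rot":[0,0,0],"offset":[0,0,0],"jaw":0.9},{"rot":[0,0,0],"offset":[0,0,0],"jaw":0.9},{"rot":[0,0,0],"offset":[0,0,0],"jaw":0.9}]'
python3 -c "
from h import *
to(.5127,.158,.058,75)"
```

```text
clock: 3.58
eef_pos: [0.513, 0.1576, 0.0665]
ee_rot: [-0.001, 0.13, 0.991, -0.0]
contact_force: [0.3, 0.7, -0.1]
grip_width: 0.0424
clock: 4.0
eef_pos: [0.5139, 0.1577, 0.0679]
ee_rot: [0.001, 0.13, 0.991, 0.0]
contact_force: [-2.2, -0.2, 3.7]
grip_width: 0.0125
4.0 [0.5139 0.1577 0.0679] [0.001 0.13  0.991 0.   ] [ 0.202  0.091  1.82  -0.     1.229 -1.107] 0.01247084416123109 [-2.2 -0.2  3.7]
tool axes x [-0.966  0.258 -0.001] y [0.258 0.966 0.   ] z [ 0.001  0.    -1.   ]
offset mm [ 1.2 -0.   9.9]
rotvec deg (tool) [0.02 0.06 0.02]
```

The bar is gripped (width 12.5 mm), and the TCP height confirms the offset. Slide open along tool +y.

```bash
python3 -m inch '[{"rot":[0,0,0],"offset":[0,6,0],"jaw":1},{"rot":[0,0,0],"offset":[0,12,0],"jaw":1},{"rot":[0,0,0],"offset":[0,13,0],"jaw":1},{"rot":[0,0,0],"offset":[0,13,0],"jaw":1},{"rot":[0,0,0],"offset":[0,13,0],"jaw":1},{"rot":[0,0,0],"offset":[0,13,0],"jaw":1},{"rot":[0,0,0],"offset":[0,13,0],"jaw":1},{"rot":[0,0,0],"offset":[0,13,0],"jaw":1},{"rot":[0,0,0],"offset":[0,13,0],"jaw":1},{"rot":[0,0,0],"offset":[0,6,0],"jaw":1}]' 60
python3 -m inch '[{"rot":[0,0,0],"offset":[0,3,0],"jaw":1},{"rot":[0,0,0],"offset":[0,3,0],"jaw":1},{"rot":[0,0,0],"offset":[0,3,0],"jaw":1},{"rot":[0,0,0],"offset":[0,2,0],"jaw":1},{"rot":[0,0,0],"offset":[0,0,0],"jaw":1}]'
python3 -c "
from h import *
to(.5127,.158,.058,75)"
```

```text
clock: 4.83
eef_pos: [0.5434, 0.2681, 0.0678]
ee_rot: [0.0, 0.13, 0.992, -0.002]
contact_force: [-11.4, -29.6, 25.8]
grip_width: 0.0121
clock: 5.25
eef_pos: [0.5434, 0.2682, 0.0677]
ee_rot: [-0.003, 0.131, 0.991, -0.01]
contact_force: [-24.7, -53.4, 37.4]
grip_width: 0.0126
5.25 [0.5434 0.2682 0.0677] [-0.003  0.131  0.991 -0.01 ] [ 0.383  0.282  1.603 -0.015  1.271 -0.92 ] 0.012613473363507904 [-24.7 -53.4  37.4]
tool axes x [-0.965  0.261  0.004] y [ 0.261  0.965 -0.02 ] z [-0.009 -0.019 -1.   ]
offset mm [   0.8 -114.2   12.1]
rotvec deg (tool) [-1.17 -0.23 -0.11]
```

```bash
python3 -m inch '[{"rot":[0,0,0],"offset":[0,-12,0],"jaw":1},{"rot":[0,0,0],"offset":[0,0,0],"jaw":0.5},{"rot":[0,0,0],"offset":[0,0,0],"jaw":0.5},{"rot":[0,0,0],"offset":[0,0,-20],"jaw":0.5},{"rot":[0,0,0],"offset":[0,0,-30],"jaw":0.5},{"rot":[0,0,0],"offset":[0,0,-30],"jaw":0.5},{"rot":[0,0,0],"offset":[0,-20,-20],"jaw":0.5},{"rot":[0,0,0],"offset":[0,-30,0],"jaw":0.5},{"rot":[0,0,0],"offset":[0,-35,0],"jaw":0.5},{"rot":[0,0,0],"offset":[0,-35,0],"jaw":0.5}]' 30
python3 -c "
from h import *
f=np.load('top0.npz');C=cloud('top',f['d'])
print('rack',plane('top',275,205,.03),plane('top',465,213,.03)); z=C[...,2]
# plate height from clean sections
for u,v in[(340,300),(350,300),(360,310),(375,295),(352,292),(352,294),(345,291)]: print(u,v,np.median(C[v-2:v+3,u-2:u+3].reshape(-1,3),0).round(3))
p,d=manip.snapshot('top'); save(p[190:340,100:440],'t2.png')
to(.54,-.218,.12,90)"
```

```text
clock: 6.08
eef_pos: [0.5118, 0.1519, 0.1676]
ee_rot: [0.001, 0.129, 0.992, 0.0]
contact_force: [-0.4, -0.6, 0.6]
grip_width: 0.0428
rack [ 0.65555886 -0.03027482  0.03      ] [ 0.6488759  -0.52251733  0.03      ]
340 300 [ 0.415 -0.205  0.02 ]
350 300 [ 0.416 -0.231  0.017]
360 310 [ 0.391 -0.258  0.014]
375 295 [ 0.43  -0.296  0.014]
352 292 [ 0.437 -0.236  0.02 ]
352 294 [ 0.431 -0.236  0.019]
345 291 [ 0.439 -0.218  0.021]
6.1333 [0.5103 0.1463 0.1667] [-0.     0.13   0.991 -0.002] [ 0.185 -0.023  1.747 -0.003  1.419 -1.124] 0.04289687877116499 [ 3.5 -1.7 -0.8]
tool axes x [-0.966  0.259  0.   ] y [ 0.259  0.966 -0.004] z [-0.001 -0.003 -1.   ]
offset mm [-122.9 -344.    47.9]
rotvec deg (tool) [ -0.2   -0.05 -14.98]
```

```bash
python3 -m inch '[{"rot":[0,0,0],"offset":[-6,-20,-3],"jaw":0.4},{"rot":[0,0,0],"offset":[-11,-32,0],"jaw":0.4},{"rot":[0,0,0],"offset":[-11,-32,0],"jaw":0.4},{"rot":[0,0,0],"offset":[-11,-32,0],"jaw":0.4},{"rot":[0,0,0],"offset":[-12,-33,0],"jaw":0.4},{"rot":[0,0,0],"offset":[-12,-33,0],"jaw":0.4},{"rot":[0,0,0],"offset":[-12,-33,0],"jaw":0.4},{"rot":[0,0,0],"offset":[-12,-33,0],"jaw":0.4},{"rot":[0,0,0],"offset":[-12,-33,0],"jaw":0.4},{"rot":[0,0,0],"offset":[-12,-33,0],"jaw":0.4}]'
python3 -m inch '[{"rot":[0,0,0],"offset":[-10,-25,0],"jaw":0.4},{"rot":[0,0,-7],"offset":[0,0,0],"jaw":0.4},{"rot":[0,0,-7],"offset":[0,0,0],"jaw":0.4},{"rot":[0,0,-1],"offset":[0,0,0],"jaw":0.4},{"rot":[0,0,0],"offset":[0,0,0],"jaw":0.4}]'
python3 -c "
from h import *
to(.54,-.218,.06,90)
s=manip.read_state()
p,d=manip.snapshot('wrist'); save(p,'w3.png');C=wcloud(d,s);np.savez('w3.npz',p=p,d=d,C=C)
p,d=manip.snapshot('top'); save(p,'top3.png')"
```

```text
clock: 6.97
eef_pos: [0.5383, -0.1814, 0.17]
ee_rot: [0.0, 0.13, 0.992, 0.0]
contact_force: [0.4, -0.4, -0.5]
grip_width: 0.0511
clock: 7.38
eef_pos: [0.5414, -0.2065, 0.1698]
ee_rot: [-0.0, 0.001, 1.0, 0.0]
contact_force: [-0.3, -1.8, -0.4]
grip_width: 0.0513
7.3833 [ 0.5414 -0.2065  0.1698] [-0.     0.001  1.     0.   ] [-0.453  0.104  1.611  0.     1.427 -2.023] 0.051334894197408734 [-0.3 -1.8 -0.4]
tool axes x [-1.     0.001  0.   ] y [0.001 1.    0.   ] z [-0.  0. -1.]
offset mm [  1.4 -11.5 109.8]
rotvec deg (tool) [ 0.02 -0.01 -0.07]
```

View pics/w3.png

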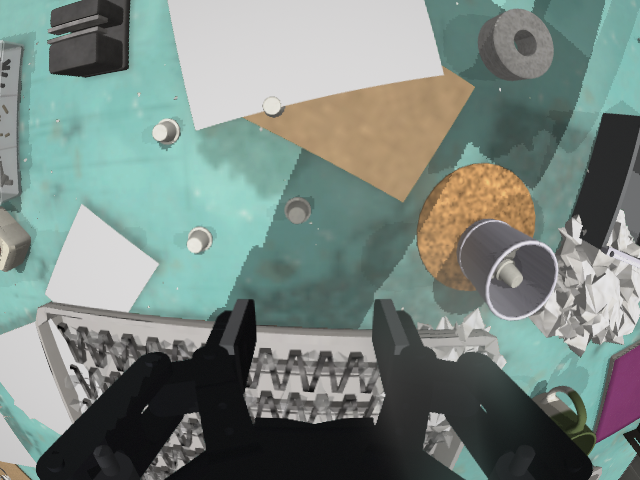

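Wrist view: plugs at (298,210), (200,240), (166,131), and (272,106) partly hidden behind the white board's edge. Measure those and the board's height.

```bash
cat >> h.py <<'E'
def ray(u,v,h,s):  # wrist pixel -> world point at height h
    m=manip.camera_model("wrist"); K=np.array(m["mtx"]); T=np.array(m["mount"]); w,a,b,c=s["ee_rot"]
    x=np.array([u-K[0,2],v-K[1,2]])/K[0,0]; th=np.hypot(*x); q=np.r_[x/th*np.sin(th),np.cos(th)]
    M=R.from_quat([a,b,c,w]).as_matrix(); o=M@T[:3,3]+s["eef_pos"]; r=M@T[:3,:3]@q; return o+r*(h-o[2])/r[2]
E
python3 -c "
from h import *
s=manip.read_state(); f=np.load('w3.npz'); C=f['C']
for n,(u,v) in dict(p1=(298,205),p2=(196,242),p3=(161,132),p4=(272,106)).items(): print(n,ray(u,v,.021,s).round(4),C[v,u].round(3))
for u,v in[(250,60),(272,80),(272,90),(300,85),(350,80),(420,70),(200,100),(205,125),(240,112),(300,110),(350,130),(400,180)]: print(u,v,C[v,u].round(3))
print('cup rim pts',[C[v,u].round(3) for u,v in[(462,225),(487,305),(548,255),(520,316),(508,272)]])
"
```

```text
p1 [ 0.5294 -0.2205  0.021 ] [ 0.53  -0.221  0.018]
p2 [ 0.5619 -0.3123  0.021 ] [ 0.561 -0.312  0.022]
p3 [ 0.4632 -0.3368  0.021 ] [ 0.463 -0.337  0.022]
p4 [ 0.4471 -0.2405  0.021 ] [ 0.447 -0.241  0.023]
250 60 [ 0.407 -0.259  0.014]
272 80 [ 0.426 -0.241  0.019]
272 90 [ 0.434 -0.241  0.02 ]
300 85 [ 0.458 -0.207  0.323]
350 80 [ 0.427 -0.179  0.027]
420 70 [ 0.416 -0.124  0.031]
200 100 [ 0.439 -0.303  0.015]
205 125 [ 0.46  -0.299  0.015]
240 112 [ 0.451 -0.268  0.018]
300 110 [ 0.45  -0.219  0.008]
350 130 [ 0.467 -0.177  0.007]
400 180 [ 0.51  -0.132  0.008]
cup rim pts [array([ 0.551, -0.068,  0.005]), array([ 0.64 , -0.024,  0.002]), array([ 0.554, -0.017,  0.079]), array([ 0.606, -0.035,  0.084]), array([ 0.583, -0.032,  0.044])]
```

```bash
python3 -m inch '[{"rot":[0,0,0],"offset":[7,-13,20],"jaw":0.4},{"rot":[0,0,0],"offset":[0,0,30],"jaw":0.4},{"rot":[0,0,0],"offset":[0,0,35],"jaw":0.4},{"rot":[0,0,0],"offset":[0,0,35],"jaw":0.4},{"rot":[0,0,0],"offset":[0,0,25],"jaw":0.4},{"rot":[0,0,0],"offset":[0,0,15],"jaw":0.4},{"rot":[0,0,0],"offset":[0,0,10],"jaw":0.4},{"rot":[0,0,0],"offset":[0,0,6],"jaw":0.4},{"rot":[0,0,0],"offset":[0,0,4],"jaw":0.4},{"rot":[0,0,0],"offset":[0,0,0],"jaw":0.4}]' 25
python3 -c "
from h import *
to(.534,-.219,-.01,90)"
python3 -m inch '[{"rot":[0,0,0],"offset":[0,0,0],"jaw":0.8},{"rot":[0,0,0],"offset":[0,0,0],"jaw":0.9},{"rot":[0,0,0],"offset":[0,0,0],"jaw":0.9},{"rot":[0,0,0],"offset":[0,0,0],"jaw":0.9},{"rot":[0,0,0],"offset":[0,0,0],"jaw":0.9}]'
```

```text
clock: 8.32
eef_pos: [0.5345, -0.2199, -0.0097]
ee_rot: [0.0, -0.0, 1.0, -0.0]
contact_force: [1.1, 0.0, -0.3]
grip_width: 0.0514
8.3167 [ 0.5345 -0.2199 -0.0097] [ 0. -0.  1. -0.] [-0.479  0.302  1.738 -0.     1.101 -2.05 ] 0.05140800491752193 [ 1.1  0.  -0.3]
tool axes x [-1. -0. -0.] y [-0.  1. -0.] z [ 0. -0. -1.]
offset mm [0.5 0.9 0.3]
rotvec deg (tool) [-0.02  0.03  0.  ]
clock: 8.73
eef_pos: [0.5352, -0.2204, -0.0084]
ee_rot: [0.001, -0.0, 1.0, -0.0]
contact_force: [-0.9, 1.6, 7.4]
grip_width: 0.0212
```

```bash
python3 -m inch '[{"rot":[0,0,0],"offset":[0,0,-25],"jaw":0.9},{"rot":[0,0,0],"offset":[0,0,-35],"jaw":0.9},{"rot":[0,0,0],"offset":[0,0,-35],"jaw":0.9},{"rot":[0,0,0],"offset":[0,15,-35],"jaw":0.9},{"rot":[0,0,0],"offset":[3,30,-25],"jaw":0.9},{"rot":[0,0,0],"offset":[3,36,0],"jaw":0.9},{"rot":[0,0,0],"offset":[3,36,0],"jaw":0.9},{"rot":[0,0,0],"offset":[3,36,0],"jaw":0.9},{"rot":[0,0,0],"offset":[3,36,0],"jaw":0.9},{"rot":[0,0,0],"offset":[3,36,0],"jaw":0.9}]'
python3 -m inch '[{"rot":[0,0,0],"offset":[3,36,0],"jaw":0.9},{"rot":[0,0,0],"offset":[3,36,0],"jaw":0.9},{"rot":[0,0,0],"offset":[3,36,0],"jaw":0.9},{"rot":[0,0,0],"offset":[0,20,20],"jaw":0.9},{"rot":[0,0,0],"offset":[0,10,30],"jaw":0.9},{"rot":[0,0,0],"offset":[0,0,30],"jaw":0.9},{"rot":[0,0,0],"offset":[0,0,25],"jaw":0.9},{"rot":[0,0,0],"offset":[0,0,10],"jaw":0.9},{"rot":[0,0,0],"offset":[0,0,0],"jaw":0.9}]'
python3 -c "
from h import *
to(.515,.150,.035,90)"
```

```text
clock: 9.57
eef_pos: [0.5157, 0.0066, 0.1456]
ee_rot: [0.001, 0.0, 1.0, -0.0]
contact_force: [0.0, 0.2, -0.0]
grip_width: 0.0209
clock: 10.32
eef_pos: [0.5044, 0.1427, 0.0273]
ee_rot: [-0.003, -0.0, 1.0, -0.001]
contact_force: [-0.5, -0.5, -0.7]
grip_width: 0.0208
10.3167 [0.5044 0.1427 0.0273] [-0.003 -0.     1.    -0.001] [ 0.178  0.119  1.873 -0.     1.155 -1.393] 0.02084427815469581 [-0.5 -0.5 -0.7]
tool axes x [-1.    -0.     0.005] y [-0.     1.    -0.001] z [-0.005 -0.001 -1.   ]
offset mm [-10.5   7.3  -7.8]
rotvec deg (tool) [-0.06 -0.3   0.03]
```

```bash
python3 -m inch '[{"rot":[0,0,0],"offset":[0,0,0],"jaw":0.4},{"rot":[0,0,0],"offset":[0,0,0],"jaw":0.4},{"rot":[0,0,0],"offset":[0,0,-25],"jaw":0.4},{"rot":[0,0,0],"offset":[0,0,-35],"jaw":0.4},{"rot":[0,0,0],"offset":[0,-10,-35],"jaw":0.4},{"rot":[0,0,0],"offset":[-4,-30,-25],"jaw":0.4},{"rot":[0,0,0],"offset":[-5,-36,0],"jaw":0.4},{"rot":[0,0,0],"offset":[-5,-36,0],"jaw":0.4},{"rot":[0,0,0],"offset":[-5,-36,0],"jaw":0.4},{"rot":[0,0,0],"offset":[-5,-36,0],"jaw":0.4}]'
python3 -m inch '[{"rot":[0,0,0],"offset":[-5,-36,0],"jaw":0.4},{"rot":[0,0,0],"offset":[-5,-36,0],"jaw":0.4},{"rot":[0,0,0],"offset":[-5,-36,0],"jaw":0.4},{"rot":[0,0,0],"offset":[-5,-36,0],"jaw":0.4},{"rot":[0,0,0],"offset":[-5,-36,0],"jaw":0.4},{"rot":[0,0,0],"offset":[-5,-36,0],"jaw":0.4},{"rot":[0,0,0],"offset":[-5,-36,0],"jaw":0.4},{"rot":[0,0,0],"offset":[-5,-20,0],"jaw":0.4},{"rot":[0,0,0],"offset":[0,0,0],"jaw":0.4}]'
cat >> h.py <<'E'
def plugs(s=None,tag=None):
    s=s or manip.read_state(); p,d=manip.snapshot("wrist"); C=wcloud(d,s); z=C[...,2]; x=C[...,0];y=C[...,1]
    hsv=cv2.cvtColor(p,cv2.COLOR_RGB2HSV)
    m=((z>.013)&(z<.032)&(x>.35)&(x<.63)&(y<-.1)&(y>-.45)&(d>0)).astype(np.uint8); m[290:]=0
    m=cv2.morphologyEx(m,cv2.MORPH_OPEN,np.ones((3,3)))
    n,l,t,c=cv2.connectedComponentsWithStats(m)
    for i in range(1,n):
        if 60<t[i,4]<2500:
            q=C[l==i]; top=q[q[:,2]>np.percentile(q[:,2],50)]; print("blob",c[i].round(),t[i,4],"mean",top.mean(0).round(4),"size",(np.percentile(q[:,:2],95,0)-np.percentile(q[:,:2],5,0)).round(3))
    if tag: save(p,tag+".png")
    return p,d,C
E
python3 -c "
from h import *
to(.565,-.312,-.01,90); plugs()"
```

```text
clock: 11.15
eef_pos: [0.5326, -0.043, 0.1534]
ee_rot: [0.003, -0.0, 1.0, -0.0]
contact_force: [0.2, 0.9, -1.1]
grip_width: 0.0513
clock: 11.9
eef_pos: [0.5718, -0.3185, 0.1529]
ee_rot: [0.002, 0.002, 1.0, -0.002]
contact_force: [0.4, -0.2, 0.7]
grip_width: 0.051
11.9 [ 0.5718 -0.3185  0.1529] [ 0.002  0.002  1.    -0.002] [-5.860e-01  3.090e-01  1.409e+00 -1.000e-03  1.419e+00 -2.153e+00] 0.05102531584568883 [ 0.4 -0.2  0.7]
tool axes x [-1.     0.004 -0.004] y [ 0.004  1.    -0.004] z [ 0.004 -0.004 -1.   ]
offset mm [  7.4   7.1 162.8]
rotvec deg (tool) [-0.22  0.21 -0.23]
blob [213.  13.] 336 mean [ 0.4016 -0.3963  0.0283] size [0.006 0.045]
blob [290.  86.] 375 mean [ 0.4634 -0.338   0.0224] size [0.013 0.013]
blob [180. 191.] 1079 mean [ 0.5408 -0.4332  0.0151] size [0.029 0.032]
blob [321. 213.] 362 mean [ 0.5641 -0.3143  0.0224] size [0.013 0.014]
```

```bash
python3 -m inch '[{"rot":[0,0,0],"offset":[6,6,20],"jaw":0.4},{"rot":[0,0,0],"offset":[0,0,30],"jaw":0.4},{"rot":[0,0,0],"offset":[0,0,35],"jaw":0.4},{"rot":[0,0,0],"offset":[0,0,30],"jaw":0.4},{"rot":[0,0,0],"offset":[0,0,25],"jaw":0.4},{"rot":[0,0,0],"offset":[0,0,12],"jaw":0.4},{"rot":[0,0,0],"offset":[0,0,8],"jaw":0.4},{"rot":[0,0,0],"offset":[0,0,2],"jaw":0.4},{"rot":[0,0,0],"offset":[0,0,0],"jaw":0.4}]'
python3 -c "
from h import *
to(.566,-.313,-.008,90)"
python3 -m inch '[{"rot":[0,0,0],"offset":[0,0,0],"jaw":0.8},{"rot":[0,0,0],"offset":[0,0,0],"jaw":0.9},{"rot":[0,0,0],"offset":[0,0,0],"jaw":0.9},{"rot":[0,0,0],"offset":[0,0,0],"jaw":0.9}]'
python3 -m inch '[{"rot":[0,0,0],"offset":[0,0,-25],"jaw":0.9},{"rot":[0,0,0],"offset":[0,0,-35],"jaw":0.9},{"rot":[0,0,0],"offset":[0,0,-35],"jaw":0.9},{"rot":[0,0,0],"offset":[0,15,-35],"jaw":0.9},{"rot":[0,0,0],"offset":[3,30,-25],"jaw":0.9},{"rot":[0,0,0],"offset":[4,36,0],"jaw":0.9},{"rot":[0,0,0],"offset":[5,36,0],"jaw":0.9},{"rot":[0,0,0],"offset":[5,36,0],"jaw":0.9},{"rot":[0,0,0],"offset":[5,36,0],"jaw":0.9},{"rot":[0,0,0],"offset":[5,36,0],"jaw":0.9}]'
```

```text
clock: 12.7
eef_pos: [0.5661, -0.3071, -0.0105]
ee_rot: [0.001, -0.0, 1.0, -0.0]
contact_force: [0.0, -0.6, -0.1]
grip_width: 0.0512
12.7 [ 0.5661 -0.3071 -0.0105] [ 0.001 -0.     1.    -0.   ] [-0.577  0.457  1.54   0.     1.143 -2.148] 0.05120567746854554 [ 0.  -0.6 -0.1]
tool axes x [-1.    -0.001 -0.002] y [-0.001  1.    -0.001] z [ 0.002 -0.001 -1.   ]
offset mm [ 0.1 -5.9 -2.5]
rotvec deg (tool) [-0.05  0.09  0.04]
clock: 13.03
eef_pos: [0.5666, -0.3077, -0.0096]
ee_rot: [0.001, -0.0, 1.0, -0.001]
contact_force: [-0.6, 0.7, 5.7]
grip_width: 0.0209
clock: 13.87
eef_pos: [0.538, -0.0805, 0.1443]
ee_rot: [0.001, -0.0, 1.0, -0.0]
contact_force: [0.2, 0.8, -1.0]
grip_width: 0.0208
```

```bash
python3 -m inch '[{"rot":[0,0,0],"offset":[3,36,0],"jaw":0.9},{"rot":[0,0,0],"offset":[3,36,0],"jaw":0.9},{"rot":[0,0,0],"offset":[3,36,0],"jaw":0.9},{"rot":[0,0,0],"offset":[3,36,0],"jaw":0.9},{"rot":[0,0,0],"offset":[3,36,0],"jaw":0.9},{"rot":[0,0,0],"offset":[0,27,20],"jaw":0.9},{"rot":[0,0,0],"offset":[0,5,30],"jaw":0.9},{"rot":[0,0,0],"offset":[0,0,30],"jaw":0.9},{"rot":[0,0,0],"offset":[0,0,25],"jaw":0.9},{"rot":[0,0,0],"offset":[0,0,5],"jaw":0.9}]'
python3 -m inch '[{"rot":[0,0,0],"offset":[0,0,0],"jaw":0.9},{"rot":[0,0,0],"offset":[0,0,0],"jaw":0.4},{"rot":[0,0,0],"offset":[0,0,0],"jaw":0.4},{"rot":[0,0,0],"offset":[0,0,-25],"jaw":0.4},{"rot":[0,0,0],"offset":[0,0,-35],"jaw":0.4},{"rot":[0,0,0],"offset":[0,-10,-35],"jaw":0.4},{"rot":[0,0,0],"offset":[0,-30,-25],"jaw":0.4},{"rot":[0,0,0],"offset":[4,-36,0],"jaw":0.4},{"rot":[0,0,0],"offset":[4,-36,0],"jaw":0.4},{"rot":[0,0,0],"offset":[4,-36,0],"jaw":0.4}]'
python3 -c "
from h import *
to(.466,-.335,.153,90); plugs()"
```

```text
clock: 14.7
eef_pos: [0.5197, 0.13, 0.029]
ee_rot: [-0.003, -0.001, 1.0, -0.0]
contact_force: [-0.5, 0.4, -0.4]
grip_width: 0.0211
clock: 15.53
eef_pos: [0.5126, -0.0196, 0.1568]
ee_rot: [0.003, -0.001, 1.0, -0.0]
contact_force: [1.5, -1.1, -0.7]
grip_width: 0.0513
15.5333 [ 0.5126 -0.0196  0.1568] [ 0.003 -0.001  1.    -0.   ] [-0.138 -0.073  1.814 -0.     1.395 -1.71 ] 0.051305891543288136 [ 1.5 -1.1 -0.7]
tool axes x [-1.    -0.001 -0.006] y [-0.001  1.    -0.001] z [ 0.006 -0.001 -1.   ]
offset mm [  46.9 -315.4    3.8]
rotvec deg (tool) [-0.05  0.35  0.06]
blob [  7. 179.] 202 mean [ 0.4629 -0.3371  0.0224] size [0.014 0.013]
```

```bash
python3 -m inch '[{"rot":[0,0,0],"offset":[5,-36,0],"jaw":0.4},{"rot":[0,0,0],"offset":[5,-36,0],"jaw":0.4},{"rot":[0,0,0],"offset":[5,-36,0],"jaw":0.4},{"rot":[0,0,0],"offset":[5,-36,0],"jaw":0.4},{"rot":[0,0,0],"offset":[5,-36,0],"jaw":0.4},{"rot":[0,0,0],"offset":[5,-36,0],"jaw":0.4},{"rot":[0,0,0],"offset":[5,-36,0],"jaw":0.4},{"rot":[0,0,0],"offset":[5,-36,0],"jaw":0.4},{"rot":[0,0,0],"offset":[5,-20,0],"jaw":0.4},{"rot":[0,0,0],"offset":[0,0,0],"jaw":0.4}]'
python3 -c "
from h import *
to(.466,-.335,-.008,90); plugs()"
```

```text
clock: 16.42
eef_pos: [0.4657, -0.3309, 0.1556]
ee_rot: [0.001, 0.002, 1.0, -0.002]
contact_force: [0.9, 0.3, 0.1]
grip_width: 0.051
16.4167 [ 0.4657 -0.3309  0.1556] [ 0.001  0.002  1.    -0.002] [-7.070e-01  8.800e-02  1.654e+00 -1.000e-03  1.395e+00 -2.273e+00] 0.050993693568429685 [0.9 0.3 0.1]
tool axes x [-1.     0.004 -0.002] y [ 0.004  1.    -0.004] z [ 0.002 -0.004 -1.   ]
offset mm [ 1.000e-01 -3.500e+00  1.636e+02]
rotvec deg (tool) [-0.22  0.14 -0.23]
blob [231. 102.] 536 mean [ 0.367  -0.3982  0.0159] size [0.011 0.045]
blob [307. 218.] 350 mean [ 0.4629 -0.3382  0.0222] size [0.013 0.013]
```

```bash
python3 -m inch '[{"rot":[0,0,0],"offset":[0,-4,20],"jaw":0.4},{"rot":[0,0,0],"offset":[0,0,30],"jaw":0.4},{"rot":[0,0,0],"offset":[0,0,35],"jaw":0.4},{"rot":[0,0,0],"offset":[0,0,30],"jaw":0.4},{"rot":[0,0,0],"offset":[0,0,25],"jaw":0.4},{"rot":[0,0,0],"offset":[0,0,12],"jaw":0.4},{"rot":[0,0,0],"offset":[0,0,8],"jaw":0.4},{"rot":[0,0,0],"offset":[0,0,4],"jaw":0.4},{"rot":[0,0,0],"offset":[0,0,0],"jaw":0.4}]'
python3 -m inch '[{"rot":[0,0,0],"offset":[0,0,0],"jaw":0.8},{"rot":[0,0,0],"offset":[0,0,0],"jaw":0.9},{"rot":[0,0,0],"offset":[0,0,0],"jaw":0.9},{"rot":[0,0,0],"offset":[0,0,0],"jaw":0.9}]'
python3 -m inch '[{"rot":[0,0,0],"offset":[0,0,-25],"jaw":0.9},{"rot":[0,0,0],"offset":[0,0,-35],"jaw":0.9},{"rot":[0,0,0],"offset":[0,0,-35],"jaw":0.9},{"rot":[0,0,0],"offset":[0,15,-35],"jaw":0.9},{"rot":[0,0,0],"offset":[-2,30,-25],"jaw":0.9},{"rot":[0,0,0],"offset":[-4,36,0],"jaw":0.9},{"rot":[0,0,0],"offset":[-4,36,0],"jaw":0.9},{"rot":[0,0,0],"offset":[-4,36,0],"jaw":0.9},{"rot":[0,0,0],"offset":[-4,36,0],"jaw":0.9},{"rot":[0,0,0],"offset":[-4,36,0],"jaw":0.9}]'
python3 -c "
from h import *
to(.505,.150,.03,90)"
```

```text
clock: 17.22
eef_pos: [0.4669, -0.33, -0.0101]
ee_rot: [0.0, -0.0, 1.0, -0.0]
contact_force: [-0.2, 0.4, 1.1]
grip_width: 0.0513
clock: 17.55
eef_pos: [0.4674, -0.3308, -0.0089]
ee_rot: [0.001, -0.0, 1.0, -0.001]
contact_force: [-0.7, 1.1, 6.1]
grip_width: 0.0208
clock: 18.38
eef_pos: [0.4884, -0.1035, 0.1453]
ee_rot: [0.001, 0.0, 1.0, -0.0]
contact_force: [1.2, -0.2, 0.1]
grip_width: 0.0209
18.3833 [ 0.4884 -0.1035  0.1453] [ 0.001  0.     1.    -0.   ] [-0.312 -0.098  1.859  0.     1.378 -1.882] 0.020881089839456142 [ 1.2 -0.2  0.1]
tool axes x [-1.     0.    -0.002] y [ 0.     1.    -0.001] z [ 0.002 -0.001 -1.   ]
offset mm [-16.4 253.6 115.2]
rotvec deg (tool) [-0.04  0.11 -0.01]
```

```bash
python3 -m inch '[{"rot":[0,0,0],"offset":[-3,36,0],"jaw":0.9},{"rot":[0,0,0],"offset":[-3,36,0],"jaw":0.9},{"rot":[0,0,0],"offset":[-3,36,0],"jaw":0.9},{"rot":[0,0,0],"offset":[-3,36,0],"jaw":0.9},{"rot":[0,0,0],"offset":[-3,36,0],"jaw":0.9},{"rot":[0,0,0],"offset":[0,36,10],"jaw":0.9},{"rot":[0,0,0],"offset":[0,30,25],"jaw":0.9},{"rot":[0,0,0],"offset":[0,0,30],"jaw":0.9},{"rot":[0,0,0],"offset":[0,0,30],"jaw":0.9},{"rot":[0,0,0],"offset":[0,0,20],"jaw":0.9}]'
python3 -m inch '[{"rot":[0,0,0],"offset":[0,0,0],"jaw":0.9},{"rot":[0,0,0],"offset":[0,0,0],"jaw":0.4},{"rot":[0,0,0],"offset":[0,0,0],"jaw":0.4},{"rot":[0,0,0],"offset":[0,0,-25],"jaw":0.4},{"rot":[0,0,0],"offset":[0,0,-35],"jaw":0.4},{"rot":[0,0,0],"offset":[0,-10,-35],"jaw":0.4},{"rot":[0,0,0],"offset":[0,-30,-25],"jaw":0.4},{"rot":[0,0,0],"offset":[4,-36,0],"jaw":0.4},{"rot":[0,0,0],"offset":[4,-36,0],"jaw":0.4},{"rot":[0,0,0],"offset":[5,-36,0],"jaw":0.4}]'
python3 -m inch '[{"rot":[0,0,0],"offset":[5,-36,0],"jaw":0.4},{"rot":[0,0,0],"offset":[5,-36,0],"jaw":0.4},{"rot":[0,0,0],"offset":[5,-36,0],"jaw":0.4},{"rot":[0,0,0],"offset":[5,-36,0],"jaw":0.4},{"rot":[0,0,0],"offset":[5,-36,0],"jaw":0.4},{"rot":[0,0,0],"offset":[5,-36,0],"jaw":0.4},{"rot":[0,0,0],"offset":[0,-10,10],"jaw":0.4},{"rot":[0,0,0],"offset":[0,0,10],"jaw":0.4},{"rot":[0,0,0],"offset":[0,0,0],"jaw":0.4}]'
python3 -c "
from h import *
to(.457,-.240,-.008,90); p,d,C=plugs(tag='w4'); np.savez('w4.npz',C=C)"
```

```text
clock: 19.22
eef_pos: [0.5019, 0.1418, 0.0272]
ee_rot: [-0.001, -0.001, 1.0, -0.0]
contact_force: [-0.3, 0.4, -0.6]
grip_width: 0.0209
clock: 20.05
eef_pos: [0.4919, -0.0086, 0.1533]
ee_rot: [0.003, -0.0, 1.0, -0.0]
contact_force: [0.4, 0.1, -0.9]
grip_width: 0.0512
clock: 20.8
eef_pos: [0.4596, -0.233, 0.1285]
ee_rot: [-0.0, 0.001, 1.0, 0.0]
contact_force: [-0.4, 2.0, -0.1]
grip_width: 0.0514
20.8 [ 0.4596 -0.233   0.1285] [-0.     0.001  1.     0.   ] [-0.569 -0.035  1.83   0.     1.347 -2.138] 0.05143967413890342 [-0.4  2.  -0.1]
tool axes x [-1.     0.002  0.   ] y [0.002 1.    0.001] z [-0.     0.001 -1.   ]
offset mm [  2.5  -7.2 136.4]
rotvec deg (tool) [ 0.05 -0.02 -0.1 ]
blob [116. 126.] 1050 mean [ 0.3761 -0.3801  0.0228] size [0.043 0.043]
```

View pics/w4.png

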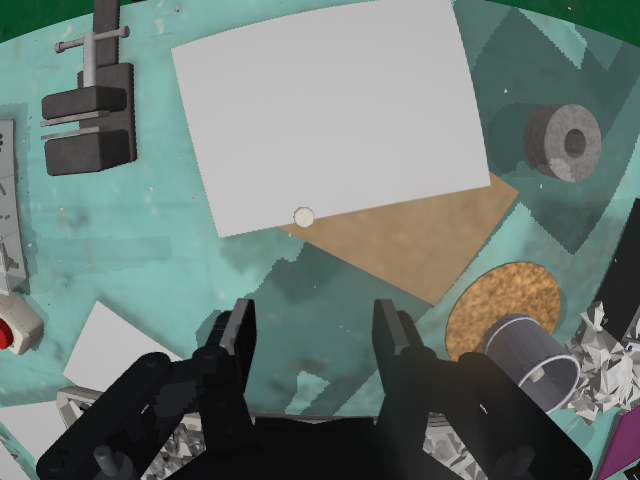

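```bash
python3 -c "
from h import *
s=manip.read_state(); s=to(.457,-.24,-.008,90) or s; print(ray(304,217,.021,s))
C=np.load('w4.npz')['C']
for v in range(190,240,4): print(v,[tuple((C[v,u]*1000).round().astype(int).tolist()) for u in (280,296,304,312,330)])
"
```

```text
20.85 [ 0.4597 -0.2321  0.1288] [-0.     0.     1.     0.001] [-5.680e-01 -3.500e-02  1.830e+00  1.000e-03  1.348e+00 -2.138e+00] 0.05108918173816116 [0.3 0.4 0.7]
tool axes x [-1.     0.     0.001] y [0.    1.    0.001] z [-0.001  0.001 -1.   ]
offset mm [  2.6  -8.  136.8]
rotvec deg (tool) [ 0.06 -0.04 -0.01]
[ 0.44695194 -0.24010111  0.021     ]
190 [(427, -258, 16), (427, -247, 18), (428, -241, 17), (427, -235, 18), (427, -222, 20)]
194 [(430, -258, 16), (430, -247, 18), (430, -241, 19), (430, -235, 18), (430, -222, 21)]
198 [(433, -258, 18), (433, -247, 19), (433, -241, 19), (433, -235, 19), (433, -222, 21)]
202 [(436, -259, 17), (436, -247, 20), (436, -241, 19), (436, -235, 20), (436, -222, 21)]
206 [(439, -259, 18), (439, -247, 20), (439, -241, 20), (439, -235, 21), (438, -222, 22)]
210 [(442, -259, 18), (442, -247, 19), (441, -241, 22), (442, -235, 21), (441, -222, 21)]
214 [(445, -259, 17), (444, -247, 22), (444, -241, 22), (444, -235, 22), (444, -222, 22)]
218 [(448, -259, 20), (447, -247, 22), (447, -241, 22), (447, -235, 21), (451, -221, 7)]
222 [(451, -259, 19), (450, -247, 22), (450, -241, 23), (450, -235, 22), (454, -221, 7)]
226 [(458, -260, 6), (458, -248, 6), (453, -241, 23), (458, -235, 5), (457, -221, 8)]
230 [(462, -260, 3), (461, -248, 7), (461, -241, 8), (461, -235, 7), (461, -221, 8)]
234 [(465, -261, 3), (465, -248, 6), (465, -242, 5), (464, -235, 6), (464, -221, 8)]
238 [(469, -261, 2), (470, -248, 0), (468, -242, 7), (468, -235, 6), (467, -221, 8)]
```

```bash
python3 -m inch '[{"rot":[0,0,0],"offset":[5,-7,20],"jaw":0.4},{"rot":[0,0,0],"offset":[0,0,30],"jaw":0.4},{"rot":[0,0,0],"offset":[0,0,30],"jaw":0.4},{"rot":[0,0,0],"offset":[0,0,20],"jaw":0.4},{"rot":[0,0,0],"offset":[0,0,15],"jaw":0.4},{"rot":[0,0,0],"offset":[0,0,4],"jaw":0.4},{"rot":[0,0,0],"offset":[0,0,4],"jaw":0.4},{"rot":[0,0,0],"offset":[0,0,0],"jaw":0.4}]'
python3 -c "
from h import *
to(.453,-.240,-.009,90)"
```

```text
clock: 21.52
eef_pos: [0.4558, -0.2392, 0.0066]
ee_rot: [0.0, -0.001, 1.0, -0.0]
contact_force: [-1.2, 0.2, -0.2]
grip_width: 0.051
21.5167 [ 0.4558 -0.2392  0.0066] [ 0.    -0.001  1.    -0.   ] [-0.583  0.122  1.913  0.     1.106 -2.156] 0.051027625032965956 [-1.2  0.2 -0.2]
tool axes x [-1.    -0.002 -0.   ] y [-0.002  1.    -0.   ] z [ 0. -0. -1.]
offset mm [ 2.8 -0.7 15.6]
rotvec deg (tool) [-0.01  0.03  0.1 ]
```

```bash
python3 -m inch '[{"rot":[0,0,0],"offset":[3,0,4],"jaw":0.4},{"rot":[0,0,0],"offset":[0,0,4],"jaw":0.4},{"rot":[0,0,0],"offset":[0,0,0],"jaw":0.4}]'
python3 -m inch '[{"rot":[0,0,0],"offset":[0,0,4],"jaw":0.4},{"rot":[0,0,0],"offset":[0,0,3],"jaw":0.4},{"rot":[0,0,0],"offset":[0,0,0],"jaw":0.8},{"rot":[0,0,0],"offset":[0,0,0],"jaw":0.9},{"rot":[0,0,0],"offset":[0,0,0],"jaw":0.9},{"rot":[0,0,0],"offset":[0,0,0],"jaw":0.9}]'
python3 -m inch '[{"rot":[0,0,0],"offset":[0,0,-25],"jaw":0.9},{"rot":[0,0,0],"offset":[0,0,-35],"jaw":0.9},{"rot":[0,0,0],"offset":[0,0,-35],"jaw":0.9},{"rot":[0,0,0],"offset":[0,15,-35],"jaw":0.9},{"rot":[0,0,0],"offset":[-3,30,-25],"jaw":0.9},{"rot":[0,0,0],"offset":[-5,36,0],"jaw":0.9},{"rot":[0,0,0],"offset":[-5,36,0],"jaw":0.9},{"rot":[0,0,0],"offset":[-5,36,0],"jaw":0.9},{"rot":[0,0,0],"offset":[-5,36,0],"jaw":0.9},{"rot":[0,0,0],"offset":[-5,36,0],"jaw":0.9}]'
python3 -c "
from h import *
to(.515,.145,.03,90)"
```

```text
clock: 21.77
eef_pos: [0.4521, -0.2399, -0.0018]
ee_rot: [0.0, -0.0, 1.0, -0.0]
contact_force: [-0.9, 0.3, -0.6]
grip_width: 0.0509
clock: 22.27
eef_pos: [0.4522, -0.24, -0.0088]
ee_rot: [0.0, -0.0, 1.0, -0.0]
contact_force: [0.2, -0.0, -0.6]
grip_width: 0.0206
clock: 23.1
eef_pos: [0.4801, -0.0132, 0.1465]
ee_rot: [0.0, -0.0, 1.0, -0.0]
contact_force: [0.3, -0.5, -0.8]
grip_width: 0.0208
23.1 [ 0.4801 -0.0132  0.1465] [ 0. -0.  1. -0.] [-0.134 -0.152  1.906 -0.     1.386 -1.705] 0.02082221633508065 [ 0.3 -0.5 -0.8]
tool axes x [-1.    -0.    -0.001] y [-0.  1. -0.] z [ 0.001 -0.    -1.   ]
offset mm [-34.8 158.3 116.5]
rotvec deg (tool) [-0.01  0.06  0.01]
```

```bash
python3 -m inch '[{"rot":[0,0,0],"offset":[-7,36,0],"jaw":0.9},{"rot":[0,0,0],"offset":[-8,36,0],"jaw":0.9},{"rot":[0,0,0],"offset":[-8,36,0],"jaw":0.9},{"rot":[0,0,0],"offset":[-5,30,10],"jaw":0.9},{"rot":[0,0,0],"offset":[0,13,25],"jaw":0.9},{"rot":[0,0,0],"offset":[0,0,30],"jaw":0.9},{"rot":[0,0,0],"offset":[0,0,30],"jaw":0.9},{"rot":[0,0,0],"offset":[0,0,20],"jaw":0.9},{"rot":[0,0,0],"offset":[0,0,0],"jaw":0.9},{"rot":[0,0,0],"offset":[0,0,0],"jaw":0.4}]'
python3 -m inch '[{"rot":[0,0,0],"offset":[0,0,0],"jaw":0.4},{"rot":[0,0,0],"offset":[0,0,-25],"jaw":0.4},{"rot":[0,0,0],"offset":[0,0,-35],"jaw":0.4},{"rot":[0,0,0],"offset":[0,-10,-35],"jaw":0.4},{"rot":[0,0,0],"offset":[2,-30,-35],"jaw":0.2},{"rot":[0,0,0],"offset":[4,-36,-20],"jaw":0},{"rot":[0,0,0],"offset":[4,-36,0],"jaw":0},{"rot":[0,0,0],"offset":[5,-36,0],"jaw":0},{"rot":[0,0,0],"offset":[5,-36,0],"jaw":0},{"rot":[0,0,0],"offset":[5,-36,0],"jaw":0}]'
python3 -m inch '[{"rot":[0,0,0],"offset":[5,-36,0],"jaw":0},{"rot":[0,0,0],"offset":[5,-36,0],"jaw":0},{"rot":[0,0,0],"offset":[5,-36,0],"jaw":0},{"rot":[0,0,0],"offset":[5,-36,0],"jaw":0},{"rot":[0,0,0],"offset":[0,0,0],"jaw":0}]'
python3 -c "
from h import *
st(); p,d=manip.snapshot('top'); a=cv2.resize(p[190:340,100:440],None,fx=2.3,fy=2.3,interpolation=cv2.INTER_CUBIC); save(a,'t5.png')
q,d=manip.snapshot('scene'); save(q,'s5.png')"
```

```text
clock: 23.93
eef_pos: [0.5068, 0.136, 0.0302]
ee_rot: [-0.001, -0.0, 1.0, -0.0]
contact_force: [-0.1, -0.1, 0.2]
grip_width: 0.0315
clock: 24.77
eef_pos: [0.4842, -0.0831, 0.1811]
ee_rot: [0.003, -0.0, 1.0, -0.001]
contact_force: [0.6, -1.0, -0.6]
grip_width: 0.0855
clock: 25.18
eef_pos: [0.4631, -0.2316, 0.1809]
ee_rot: [0.002, 0.002, 1.0, -0.003]
contact_force: [0.4, 0.5, -0.2]
grip_width: 0.0851
25.1833 [ 0.4631 -0.2316  0.1809] [ 0.002  0.002  1.    -0.003] [-5.610e-01 -7.700e-02  1.773e+00 -2.000e-03  1.440e+00 -2.127e+00] 0.0851474550087426 [ 0.4  0.5 -0.2]
```

View pics/t5.png

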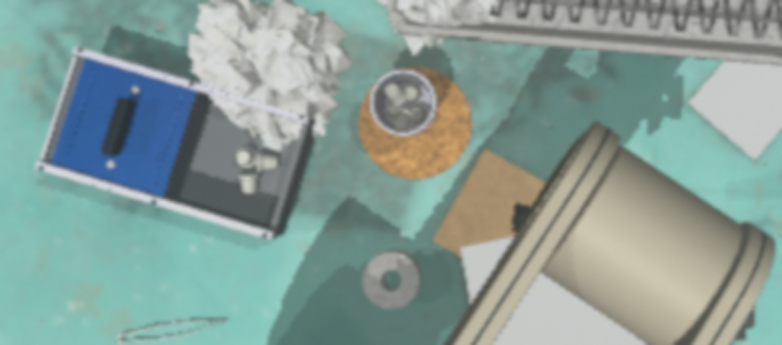

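The top view shows the plugs in the compartment ((245–265,155–185) in the crop), the cover over the deck and the cup still on its mat. Next is the cup. I'll turn the jaws and then tilt the tool for a side grasp, watching the joints.

```bash
python3 -m inch '[{"rot":[0,0,7],"offset":[0,0,0],"jaw":0},{"rot":[0,0,7],"offset":[0,0,0],"jaw":0},{"rot":[0,0,7],"offset":[0,0,0],"jaw":0},{"rot":[0,0,7],"offset":[0,0,0],"jaw":0},{"rot":[0,0,7],"offset":[0,0,0],"jaw":0},{"rot":[0,0,7],"offset":[0,0,0],"jaw":0},{"rot":[0,0,7],"offset":[0,0,0],"jaw":0},{"rot":[0,0,7],"offset":[0,0,0],"jaw":0},{"rot":[0,0,7],"offset":[0,0,0],"jaw":0},{"rot":[0,0,7],"offset":[0,0,0],"jaw":0}]' 60
python3 -m inch '[{"rot":[0,0,7],"offset":[0,0,0],"jaw":0},{"rot":[0,0,7],"offset":[0,0,0],"jaw":0},{"rot":[0,0,7],"offset":[0,0,0],"jaw":0},{"rot":[0,0,7],"offset":[0,0,0],"jaw":0},{"rot":[0,0,7],"offset":[0,0,0],"jaw":0},{"rot":[0,0,7],"offset":[0,0,0],"jaw":0},{"rot":[0,0,7],"offset":[0,0,0],"jaw":0},{"rot":[0,0,0],"offset":[0,0,0],"jaw":0}]'
python3 -c "
from h import *
to(.5,-.17,.2,-30)"
python3 -m inch '[{"rot":[0,6,0],"offset":[0,0,0],"jaw":0},{"rot":[0,6,0],"offset":[0,0,0],"jaw":0},{"rot":[0,6,0],"offset":[0,0,0],"jaw":0},{"rot":[0,6,0],"offset":[0,0,0],"jaw":0},{"rot":[0,0,0],"offset":[0,0,0],"jaw":0}]'
python3 -c "
from h import *
to(.5,-.17,.2)"
```

```text
clock: 26.12
eef_pos: [0.4643, -0.2238, 0.1793]
ee_rot: [0.001, 0.575, 0.818, 0.0]
contact_force: [-0.1, 0.0, 0.1]
grip_width: 0.0856
clock: 26.78
eef_pos: [0.4643, -0.2239, 0.1793]
ee_rot: [0.001, 0.863, 0.506, 0.001]
contact_force: [-0.0, 0.1, 0.4]
grip_width: 0.0855
26.7833 [ 0.4643 -0.2239  0.1793] [0.001 0.863 0.506 0.001] [-0.549 -0.079  1.777  0.     1.44  -0.039] 0.08547878990585231 [-0.   0.1  0.4]
tool axes x [0.488 0.873 0.   ] y [ 0.873 -0.488  0.002] z [ 0.002 -0.001 -1.   ]
offset mm [ 64.5   4.9 -20.7]
rotvec deg (tool) [ 0.13 -0.02  0.77]
clock: 27.2
eef_pos: [0.4623, -0.2261, 0.1774]
ee_rot: [-0.107, 0.842, 0.497, 0.182]
contact_force: [0.0, -0.4, -0.5]
grip_width: 0.0851
27.2 [ 0.4623 -0.2261  0.1774] [-0.107  0.842  0.497  0.182] [-0.847 -0.01   1.777  0.399  1.528 -0.391] 0.08507485407073523 [ 0.  -0.4 -0.5]
tool axes x [0.44  0.798 0.411] y [ 0.875 -0.483  0.001] z [ 0.2    0.36  -0.911]
offset mm [70.6  5.9  7.1]
```

```bash
python3 -m inch '[{"rot":[0,6,0],"offset":[0,0,0],"jaw":0},{"rot":[0,6,0],"offset":[0,0,0],"jaw":0},{"rot":[0,6,0],"offset":[0,0,0],"jaw":0},{"rot":[0,6,0],"offset":[0,0,0],"jaw":0},{"rot":[0,6,0],"offset":[0,0,0],"jaw":0},{"rot":[0,6,0],"offset":[0,0,0],"jaw":0},{"rot":[0,6,0],"offset":[0,0,0],"jaw":0},{"rot":[0,4,0],"offset":[0,0,0],"jaw":0},{"rot":[0,0,0],"offset":[0,0,0],"jaw":0}]'
python3 -c "
from h import *
to(.529,-.119,.086)
p,d=manip.snapshot('wrist'); save(p,'w6.png'); np.savez('w6.npz',d=d,p=p)
p,d=manip.snapshot('scene'); save(p[130:430,100:500],'s6.png')"
```

```text
clock: 27.95
eef_pos: [0.4626, -0.2231, 0.175]
ee_rot: [-0.294, 0.705, 0.415, 0.494]
contact_force: [0.5, -0.2, -1.4]
grip_width: 0.0852
27.95 [ 0.4626 -0.2231  0.175 ] [-0.294  0.705  0.415  0.494] [-1.152  0.474  1.654  0.905  1.881 -0.777] 0.08520540585350277 [ 0.5 -0.2 -1.4]
tool axes x [0.167 0.294 0.941] y [ 0.876 -0.482 -0.005] z [ 0.452  0.825 -0.338]
offset mm [-42.1   8.4 146.1]
```

View pics/s6.png

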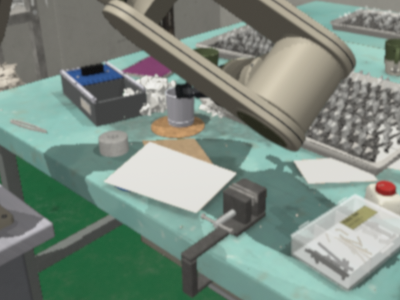

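```bash
python3 -c "
from h import *
p,d=manip.snapshot('scene'); C=cloud('scene',d)
for u,v in[(350,265),(370,270),(390,275),(400,270),(420,240),(445,200),(380,255),(300,225),(340,215)]: print((u,v),C[v,u].round(3))
f=np.load('w6.npz'); s=manip.read_state(); W=wcloud(f['d'],s)
m=(W[...,2]>.03)&(W[...,2]<.095)&(np.hypot(W[...,0]-.576,W[...,1]+.037)<.06)&(f['d']>0); q=W[m]; print('cup',m.sum(),np.percentile(q,[1,50,99],axis=0).round(3))
from scipy.optimize import least_squares
b=q[(q[:,2]>.03)&(q[:,2]<.076)]
# cone fit: radius 31+ (z-.004)*.05 m (outer)
r=least_squares(lambda x:np.hypot(b[:,0]-x[0],b[:,1]-x[1])-(.031+.05*(b[:,2]-.004)),[.576,-.037],loss='soft_l1',f_scale=.002); print(r.x, np.median(abs(r.fun)),len(b))
"
```

```text
(350, 265) [ 0.631 -0.21   0.003]
(370, 270) [ 0.639 -0.261  0.004]
(390, 275) [ 0.252 -0.56   0.248]
(400, 270) [ 0.252 -0.573  0.259]
(420, 240) [ 0.777 -0.304  0.045]
(445, 200) [ 0.332 -0.58   0.324]
(380, 255) [ 0.224 -0.564  0.286]
(300, 225) [ 0.386 -0.288  0.198]
(340, 215) [ 0.211 -0.518  0.325]
cup 4083 [[ 0.542 -0.077  0.031]
 [ 0.572 -0.054  0.066]
 [ 0.608 -0.011  0.087]]
[ 0.57544565 -0.0437044 ] 0.0015492548122919038 2913
```

View pics/w6.png

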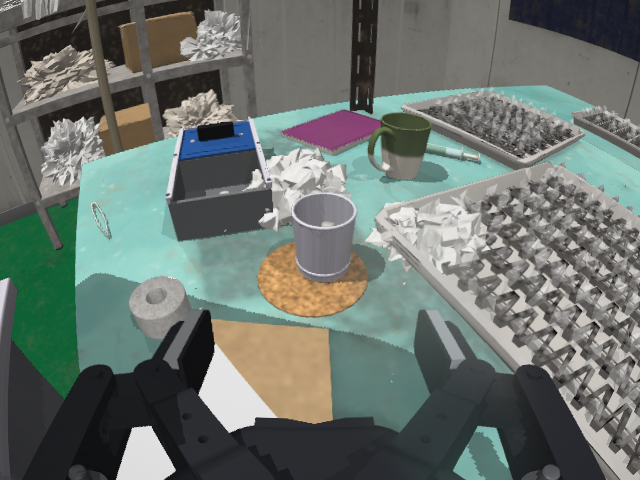

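Wrist view: cup centred near (323,235) on its mat, clear path from the tool. The cone fit gives (0.5755,−0.044), the top view gives y −0.037; I use −0.041.

```bash
python3 -c "
from h import *
to(.544,-.099,.076)"
python3 -m inch '[{"rot":[0,0,0],"offset":[-10,2,20],"jaw":0},{"rot":[0,0,0],"offset":[-10,3,28],"jaw":0},{"rot":[0,0,0],"offset":[-10,3,28],"jaw":0},{"rot":[0,0,0],"offset":[-10,2,28],"jaw":0},{"rot":[0,0,0],"offset":[-5,2,28],"jaw":0},{"rot":[0,0,0],"offset":[0,0,15],"jaw":0},{"rot":[0,0,0],"offset":[0,0,0],"jaw":0}]'
python3 -c "
from h import *
s=to(.5757+.036*.452,-.041+.036*.825,.052-.036*.338)
s=manip.read_state(); p,d=manip.snapshot('wrist'); W=wcloud(d,s); 
m=(W[...,2]>.03)&(W[...,2]<.095)&(np.hypot(W[...,0]-.576,W[...,1]+.037)<.06)&(d>0); q=W[m]; 
from scipy.optimize import least_squares
b=q[(q[:,2]>.03)&(q[:,2]<.076)]
r=least_squares(lambda x:np.hypot(b[:,0]-x[0],b[:,1]-x[1])-(.031+.05*(b[:,2]-.004)),[.576,-.037],loss='soft_l1',f_scale=.002); print(r.x, np.median(abs(r.fun)),len(b))"
```

```text
28.1 [ 0.4639 -0.2246  0.1781] [-0.291  0.706  0.418  0.493] [-1.151  0.465  1.652  0.904  1.879 -0.775] 0.08543207766778618 [-0.3 -0.3  1.1]
tool axes x [0.166 0.304 0.938] y [ 0.876 -0.482  0.001] z [ 0.453  0.822 -0.346]
offset mm [-44.4   9.5 174.7]
clock: 28.68
eef_pos: [0.5338, -0.12, 0.0853]
ee_rot: [-0.292, 0.705, 0.418, 0.493]
contact_force: [-1.1, 0.9, -0.4]
grip_width: 0.0856
28.6833 [ 0.5338 -0.12    0.0853] [-0.292  0.705  0.418  0.493] [-0.957  0.551  1.759  1.007  1.645 -0.844] 0.08561900461539197 [-1.1  0.9 -0.4]
tool axes x [0.165 0.301 0.939] y [ 0.877 -0.48   0.   ] z [ 0.451  0.824 -0.343]
offset mm [ -0.3  -1.2 131.4]
[ 0.5739436  -0.04102937] 0.0015282461310648018 7370
```

```bash
python3 -m inch '[{"rot":[0,0,0],"offset":[0,-1,15],"jaw":0},{"rot":[0,0,0],"offset":[0,0,20],"jaw":0},{"rot":[0,0,0],"offset":[0,0,20],"jaw":0},{"rot":[0,0,0],"offset":[0,0,20],"jaw":0},{"rot":[0,0,0],"offset":[0,0,20],"jaw":0},{"rot":[0,0,0],"offset":[0,0,20],"jaw":0},{"rot":[0,0,0],"offset":[0,0,15],"jaw":0},{"rot":[0,0,0],"offset":[0,0,0],"jaw":0},{"rot":[0,0,0],"offset":[0,0,0],"jaw":0}]'
python3 -c "
from h import *
to(.575+.036*.452,-.041+.036*.825,.052-.036*.338)"
python3 -m inch '[{"rot":[0,0,0],"offset":[0,0,0],"jaw":0.1},{"rot":[0,0,0],"offset":[0,0,0],"jaw":0.2},{"rot":[0,0,0],"offset":[0,0,0],"jaw":0.3},{"rot":[0,0,0],"offset":[0,0,0],"jaw":0.4},{"rot":[0,0,0],"offset":[0,0,0],"jaw":0.4},{"rot":[0,0,0],"offset":[0,0,0],"jaw":0.4}]' 50
```

```text
clock: 29.48
eef_pos: [0.5919, -0.0162, 0.0414]
ee_rot: [-0.291, 0.705, 0.417, 0.494]
contact_force: [-0.8, 0.4, -0.7]
grip_width: 0.0852
29.4833 [ 0.5919 -0.0162  0.0414] [-0.291  0.705  0.417  0.494] [-0.753  0.595  1.818  1.157  1.468 -0.866] 0.08516198283526724 [-0.8  0.4 -0.7]
tool axes x [0.164 0.301 0.939] y [ 0.875 -0.483  0.002] z [ 0.455  0.822 -0.343]
offset mm [-0.1 -2.9  4.3]
clock: 29.98
eef_pos: [0.5921, -0.0174, 0.0419]
ee_rot: [-0.29, 0.705, 0.416, 0.495]
contact_force: [-2.7, -2.0, 5.5]
grip_width: 0.0663
```

Cup gripped (66 mm). Lift, then work out the pour pose.

```bash
cat > pour.py <<'E'
from h import *
import sys
# cup rim in the tool frame, as gripped
q0=np.array([-0.29,0.705,0.416,0.495]); q0/=np.linalg.norm(q0); p0=np.array([.5921,-.0174,.0419])
T0=R.from_quat([q0[1],q0[2],q0[3],q0[0]])
# grip centres the cup across the jaws
c=np.array([.575,-.041,0.004]); l=T0.inv().apply(c-p0); l0=l.copy(); yw=T0.apply([0,1,0]); c=c-yw*l[1]
rim=T0.inv().apply(c+[0,0,.08]-p0); bot=T0.inv().apply(c-p0)
if __name__=="__main__":
    s=st(); w,a,b,d=s["ee_rot"]; r=R.from_quat([a,b,d,w])
    print("cup at",c,"lateral",l0[1],"rim in tool",rim.round(4))
    up=r.inv().apply([0,0,1]); print("up in tool",up.round(3))
    for phi in(0,100,120,135,150):
        rr=r*R.from_rotvec([0,0,np.radians(phi)]); z=rr.apply((rim-bot)/.08); ri=np.array([.511,.1446,.115])
        tcp=ri-rr.apply(rim); print(phi,"tilt",np.degrees(np.arccos(z[2])).round(1),"cupz",z.round(2),"TCP",tcp.round(3),"offset now",(r.inv().apply(tcp-s["eef_pos"])*1000).round(1))
    print("rim now",(s["eef_pos"]+r.apply(rim)).round(4))
E
python3 -m inch '[{"rot":[0,0,0],"offset":[9,0,-3.5],"jaw":0.5},{"rot":[0,0,0],"offset":[19,0,-7],"jaw":0.5},{"rot":[0,0,0],"offset":[19,0,-7],"jaw":0.5},{"rot":[0,0,0],"offset":[19,0,-7],"jaw":0.5},{"rot":[0,0,0],"offset":[19,0,-7],"jaw":0.5},{"rot":[0,0,0],"offset":[14,0,-5],"jaw":0.5},{"rot":[0,0,0],"offset":[0,0,0],"jaw":0.5}]'
python3 pour.py
```

```text
clock: 30.57
eef_pos: [0.5927, -0.018, 0.1497]
ee_rot: [-0.289, 0.705, 0.417, 0.495]
contact_force: [-0.2, -0.7, -2.1]
grip_width: 0.0659
30.5667 [ 0.5927 -0.018   0.1497] [-0.289  0.705  0.417  0.495] [-0.755  0.355  1.87   1.147  1.543 -0.698] 0.06594778137456335 [-0.2 -0.7 -2.1]
cup at [ 0.57815675 -0.04275204  0.00401062] lateral -0.0036103802419120857 rim in tool [ 0.0297  0.0002 -0.0416]
up in tool [ 0.939  0.006 -0.343]
0 tilt 0.2 cupz [-0.  0.  1.] TCP [0.525 0.17  0.073] offset now [ -26.3 -150.7  149.5]
100 tilt 91.9 cupz [ 0.63 -0.78 -0.03] TCP [0.505 0.195 0.106] offset now [   8.8 -179.7  149.5]
120 tilt 108.8 cupz [ 0.48 -0.82 -0.32] TCP [0.51  0.196 0.115] offset now [  18.4 -176.1  149.5]
135 tilt 120.4 cupz [ 0.32 -0.8  -0.51] TCP [0.515 0.195 0.121] offset now [  24.6 -171.3  149.5]
150 tilt 130.3 cupz [ 0.12 -0.75 -0.65] TCP [0.521 0.194 0.125] offset now [  29.2 -165.1  149.5]
rim now [ 0.5787 -0.0433  0.1919]
```

```bash
python3 -m inch '[{"rot":[0,0,0],"offset":[4,-10,9],"jaw":0.5},{"rot":[0,0,0],"offset":[7,-20,18],"jaw":0.5},{"rot":[0,0,0],"offset":[7,-21,18],"jaw":0.5},{"rot":[0,0,0],"offset":[7,-21,18],"jaw":0.5},{"rot":[0,0,0],"offset":[7,-21,18],"jaw":0.5},{"rot":[0,0,0],"offset":[7,-21,18],"jaw":0.5},{"rot":[0,0,0],"offset":[7,-21,18],"jaw":0.5},{"rot":[0,0,0],"offset":[6,-20,18],"jaw":0.5},{"rot":[0,0,0],"offset":[3,-10,8],"jaw":0.5},{"rot":[0,0,0],"offset":[0,0,0],"jaw":0.5}]'
python3 pour.py
```

```text
clock: 31.4
eef_pos: [0.5188, 0.1999, 0.1475]
ee_rot: [-0.293, 0.706, 0.416, 0.493]
contact_force: [1.1, 0.9, -2.4]
grip_width: 0.0661
31.4 [0.5188 0.1999 0.1475] [-0.293  0.706  0.416  0.493] [-0.443 -0.037  2.327  1.339  1.3   -0.674] 0.0660639510435216 [ 1.1  0.9 -2.4]
cup at [ 0.57815675 -0.04275204  0.00401062] lateral -0.0036103802419120857 rim in tool [ 0.0297  0.0002 -0.0416]
up in tool [ 0.939 -0.002 -0.343]
0 tilt 0.3 cupz [ 0.01 -0.    1.  ] TCP [0.525 0.17  0.073] offset now [-78.1  19.7   3.7]
100 tilt 92.4 cupz [ 0.63 -0.78 -0.04] TCP [0.505 0.195 0.106] offset now [-43.   -9.3   3.7]
120 tilt 109.2 cupz [ 0.48 -0.81 -0.33] TCP [0.51  0.196 0.115] offset now [-33.4  -5.7   3.7]
135 tilt 120.7 cupz [ 0.31 -0.8  -0.51] TCP [0.515 0.195 0.121] offset now [-27.2  -0.9   3.7]
150 tilt 130.6 cupz [ 0.12 -0.75 -0.65] TCP [0.521 0.194 0.125] offset now [-22.6   5.3   3.7]
rim now [0.5052 0.1744 0.1897]
```

```bash
python3 -m inch '[{"rot":[0,0,0],"offset":[-10,0,4],"jaw":0.5},{"rot":[0,0,6],"offset":[0,0,0],"jaw":0.5},{"rot":[0,0,7],"offset":[0,0,0],"jaw":0.5},{"rot":[0,0,7],"offset":[0,0,0],"jaw":0.5},{"rot":[0,0,7],"offset":[0,0,0],"jaw":0.5},{"rot":[0,0,7],"offset":[0,0,0],"jaw":0.5},{"rot":[0,0,7],"offset":[0,0,0],"jaw":0.5},{"rot":[0,0,7],"offset":[0,0,0],"jaw":0.5},{"rot":[0,0,7],"offset":[0,0,0],"jaw":0.5},{"rot":[0,0,7],"offset":[0,0,0],"jaw":0.5}]'
sed -i 's/for phi in(.*):/for phi in map(float,sys.argv[1:]):/' pour.py; python3 pour.py 0 40 55 70 88
```

```text
clock: 32.23
eef_pos: [0.5223, 0.1964, 0.138]
ee_rot: [-0.504, 0.819, -0.01, 0.272]
contact_force: [-0.0, -0.6, -2.3]
grip_width: 0.0661
32.2333 [0.5223 0.1964 0.138 ] [-0.504  0.819 -0.01   0.272] [-0.447  0.     2.316  1.347  1.293  0.384] 0.06606078570557149 [-0.  -0.6 -2.3]
cup at [ 0.57815675 -0.04275204  0.00401062] lateral -0.0036103802419120857 rim in tool [ 0.0297  0.0002 -0.0416]
up in tool [ 0.437 -0.832 -0.343]
0.0 tilt 58.3 cupz [ 0.65 -0.56  0.52] TCP [0.505 0.187 0.088] offset now [-34.3  41.4   1.8]
40.0 tilt 94.2 cupz [ 0.61 -0.79 -0.07] TCP [0.506 0.195 0.107] offset now [-27.2  22.3   1.8]
55.0 tilt 106.9 cupz [ 0.5  -0.82 -0.29] TCP [0.509 0.196 0.114] offset now [-21.4  17.1   1.8]
70.0 tilt 118.6 cupz [ 0.34 -0.81 -0.48] TCP [0.514 0.195 0.12 ] offset now [-14.5  13.6   1.8]
88.0 tilt 130.7 cupz [ 0.11 -0.75 -0.65] TCP [0.522 0.194 0.125] offset now [-5.4 11.9  1.8]
rim now [0.5287 0.1535 0.165 ]
```

```bash
python3 -m inch '[{"rot":[0,0,7],"offset":[-5,9,2],"jaw":0.5},{"rot":[0,0,7],"offset":[0,0,0],"jaw":0.5},{"rot":[0,0,7],"offset":[0,0,0],"jaw":0.5},{"rot":[0,0,7],"offset":[0,0,0],"jaw":0.5},{"rot":[0,0,7],"offset":[0,0,0],"jaw":0.5},{"rot":[0,0,7],"offset":[0,0,0],"jaw":0.5},{"rot":[0,0,7],"offset":[0,0,0],"jaw":0.5},{"rot":[0,0,6],"offset":[0,0,0],"jaw":0.5},{"rot":[0,0,5],"offset":[0,0,0],"jaw":0.5},{"rot":[0,0,5],"offset":[0,0,0],"jaw":0.5}]'
python3 -m inch '[{"rot":[0,0,4],"offset":[0,0,0],"jaw":0.5},{"rot":[0,0,4],"offset":[0,0,0],"jaw":0.5},{"rot":[0,0,4],"offset":[0,0,0],"jaw":0.5},{"rot":[0,0,4],"offset":[0,0,0],"jaw":0.5},{"rot":[0,0,4],"offset":[0,0,0],"jaw":0.5},{"rot":[0,0,4],"offset":[0,0,0],"jaw":0.5},{"rot":[0,0,0],"offset":[0,0,0],"jaw":0.5},{"rot":[0,0,0],"offset":[0,0,0],"jaw":0.5},{"rot":[0,0,0],"offset":[0,0,0],"jaw":0.5},{"rot":[0,0,0],"offset":[0,0,0],"jaw":0.5}]'
python3 pour.py 0
python3 -c "
from h import *
p,d=manip.snapshot('wrist'); q,d=manip.snapshot('scene'); t,d=manip.snapshot('top')
a=cv2.resize(p,(400,300)); b=cv2.resize(q[150:300,120:320],(400,300)); c=cv2.resize(t[195:300,110:250],(400,300)); save(np.vstack([np.hstack([a,b]),np.hstack([c,c*0])]),'m7.png')"
```

```text
clock: 33.07
eef_pos: [0.5213, 0.195, 0.1276]
ee_rot: [-0.572, 0.686, -0.448, -0.041]
contact_force: [0.2, 0.5, -2.5]
grip_width: 0.066
clock: 33.9
eef_pos: [0.5207, 0.196, 0.1278]
ee_rot: [-0.551, 0.58, -0.579, -0.158]
contact_force: [-0.9, 0.4, -0.5]
grip_width: 0.0659
33.9 [0.5207 0.196  0.1278] [-0.551  0.58  -0.579 -0.158] [-0.45   0.03   2.315  1.353  1.29   1.9  ] 0.065936549787731 [-0.9  0.4 -0.5]
cup at [ 0.57815675 -0.04275204  0.00401062] lateral -0.0036103802419120857 rim in tool [ 0.0297  0.0002 -0.0416]
up in tool [-0.821 -0.457 -0.342]
0.0 tilt 131.0 cupz [ 0.11 -0.75 -0.66] TCP [0.522 0.193 0.125] offset now [ 3.6 -0.5 -0.7]
rim now [0.5099 0.1471 0.1175]
```

View pics/m7.png

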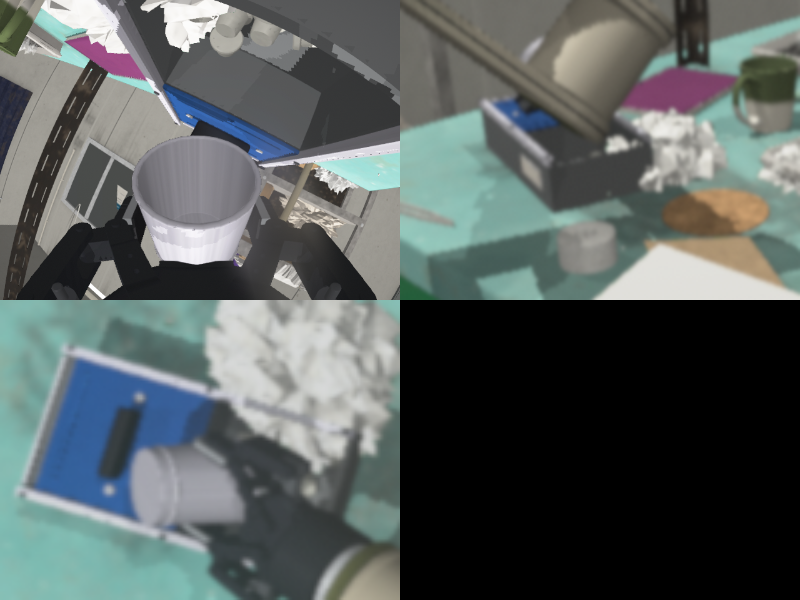

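The wrist view (upper left) looks into an empty cup with plugs in the compartment behind it, so the pour is done. Raise and roll back.

```bash
python3 -m inch '[{"rot":[0,0,0],"offset":[-20,-11,-8],"jaw":0.5},{"rot":[0,0,-7],"offset":[0,0,0],"jaw":0.5},{"rot":[0,0,-7],"offset":[0,0,0],"jaw":0.5},{"rot":[0,0,-7],"offset":[0,0,0],"jaw":0.5},{"rot":[0,0,-7],"offset":[0,0,0],"jaw":0.5},{"rot":[0,0,-7],"offset":[0,0,0],"jaw":0.5},{"rot":[0,0,-7],"offset":[0,0,0],"jaw":0.5},{"rot":[0,0,-7],"offset":[0,0,0],"jaw":0.5},{"rot":[0,0,-7],"offset":[0,0,0],"jaw":0.5},{"rot":[0,0,-7],"offset":[0,0,0],"jaw":0.5}]'
python3 -m inch '[{"rot":[0,0,-7],"offset":[0,0,0],"jaw":0.5},{"rot":[0,0,-7],"offset":[0,0,0],"jaw":0.5},{"rot":[0,0,-7],"offset":[0,0,0],"jaw":0.5},{"rot":[0,0,-7],"offset":[0,0,0],"jaw":0.5},{"rot":[0,0,-7],"offset":[0,0,0],"jaw":0.5},{"rot":[0,0,-7],"offset":[0,0,0],"jaw":0.5},{"rot":[0,0,-7],"offset":[0,0,0],"jaw":0.5},{"rot":[0,0,-7],"offset":[0,0,0],"jaw":0.5},{"rot":[0,0,-7],"offset":[0,0,0],"jaw":0.5},{"rot":[0,0,-7],"offset":[0,0,0],"jaw":0.5}]'
python3 -m inch '[{"rot":[0,0,-7],"offset":[0,0,0],"jaw":0.5},{"rot":[0,0,-7],"offset":[0,0,0],"jaw":0.5},{"rot":[0,0,0],"offset":[0,0,0],"jaw":0.5},{"rot":[0,0,0],"offset":[0,0,0],"jaw":0.5}]'
python3 pour.py 0
python3 -c "
from h import *
from pour import T0
s=to(.576,-.019,.15); w,a,b,c=s['ee_rot'] if s else manip.read_state()['ee_rot']; r=R.from_quat([a,b,c,w]); print(np.degrees((r.inv()*T0).as_rotvec()))"
```

```text
clock: 34.88
eef_pos: [0.5204, 0.1968, 0.152]
ee_rot: [-0.552, 0.797, -0.188, 0.155]
contact_force: [-0.2, -0.2, -1.4]
grip_width: 0.0662
clock: 35.72
eef_pos: [0.5205, 0.1968, 0.152]
ee_rot: [-0.363, 0.761, 0.303, 0.444]
contact_force: [0.4, 0.2, -1.5]
grip_width: 0.0659
clock: 36.05
eef_pos: [0.5205, 0.1968, 0.152]
ee_rot: [-0.309, 0.72, 0.39, 0.483]
contact_force: [0.1, -0.1, -1.6]
grip_width: 0.0659
36.05 [0.5205 0.1968 0.152 ] [-0.309  0.72   0.39   0.483] [-0.449 -0.046  2.324  1.335  1.305 -0.592] 0.06586695149415368 [ 0.1 -0.1 -1.6]
cup at [ 0.57815675 -0.04275204  0.00401062] lateral -0.0036103802419120857 rim in tool [ 0.0297  0.0002 -0.0416]
up in tool [ 0.937 -0.069 -0.342]
0.0 tilt 4.1 cupz [ 0.06 -0.03  1.  ] TCP [0.523 0.171 0.073] offset now [-80.3  20.5   7. ]
rim now [0.5086 0.1703 0.1941]
36.05 [0.5205 0.1968 0.152 ] [-0.309  0.72   0.39   0.483] [-0.449 -0.046  2.324  1.335  1.305 -0.592] 0.06586695149415368 [ 0.1 -0.1 -1.6]
tool axes x [0.229 0.263 0.937] y [ 0.86  -0.505 -0.069] z [ 0.455  0.822 -0.342]
offset mm [ -45.9  156.9 -151.4]
[-0.11729018  0.05238794 -4.34078977]
```

```bash
python3 -m inch '[{"rot":[0,0,-4.3],"offset":[0,0,0],"jaw":0.5},{"rot":[0,0,0],"offset":[-4,10,-10],"jaw":0.5},{"rot":[0,0,0],"offset":[-7,19,-19],"jaw":0.5},{"rot":[0,0,0],"offset":[-7,19,-19],"jaw":0.5},{"rot":[0,0,0],"offset":[-7,19,-19],"jaw":0.5},{"rot":[0,0,0],"offset":[-7,19,-19],"jaw":0.5},{"rot":[0,0,0],"offset":[-7,19,-19],"jaw":0.5},{"rot":[0,0,0],"offset":[-7,19,-19],"jaw":0.5},{"rot":[0,0,0],"offset":[-7,19,-19],"jaw":0.5},{"rot":[0,0,0],"offset":[-5,10,-9],"jaw":0.5}]'
python3 -m inch '[{"rot":[0,0,0],"offset":[0,0,0],"jaw":0.5},{"rot":[0,0,0],"offset":[0,0,0],"jaw":0.5}]'
python3 -c "
from h import *
s=manip.read_state(); to(.576,-.019,.042)
from pour import *
w,a,b,c=s['ee_rot']; r=R.from_quat([a,b,c,w]); print('rot left',np.degrees((r.inv()*T0).as_rotvec()),'cup bottom',s['eef_pos']+r.apply(bot))
p,d=manip.snapshot('wrist'); W=wcloud(d,s); hsv=cv2.cvtColor(p,cv2.COLOR_RGB2HSV)
m=(hsv[...,0]<22)&(hsv[...,1]>80)&(abs(W[...,2]-.004)<.012)&(np.hypot(W[...,0]-.558,W[...,1]+.045)<.09)&(d>0); q=W[m]; print(m.sum(),cv2.minEnclosingCircle(np.float32(q[:,:2])),np.percentile(q,[2,98],axis=0)); 
t,d=manip.snapshot('top'); C=cloud('top',d); hsv=cv2.cvtColor(t,cv2.COLOR_RGB2HSV); m=(hsv[...,0]<20)&(hsv[...,1]>90)&(C[...,2]<.015);m[:215]=0;m[275:]=0;m[:,:250]=0;m[:,310:]=0; print(m.sum(),cv2.minEnclosingCircle(np.float32(C[m][:,:2])))"
```

```text
clock: 36.88
eef_pos: [0.5772, -0.0229, 0.1507]
ee_rot: [-0.29, 0.706, 0.416, 0.495]
contact_force: [1.8, 0.3, -1.0]
grip_width: 0.0661
clock: 37.05
eef_pos: [0.5762, -0.0202, 0.1501]
ee_rot: [-0.291, 0.705, 0.416, 0.495]
contact_force: [-0.5, -0.6, -1.8]
grip_width: 0.0663
37.05 [ 0.5762 -0.0202  0.1501] [-0.291  0.705  0.416  0.495] [-0.779  0.332  1.901  1.131  1.56  -0.71 ] 0.0662655833547281 [-0.5 -0.6 -1.8]
tool axes x [0.164 0.3   0.94 ] y [ 0.875 -0.485  0.002] z [ 0.456  0.822 -0.342]
offset mm [-101.2   -0.9   37.9]
rot left [-0.06593544  0.04311179 -0.04745248] cup bottom [ 0.56217528 -0.04560937  0.1121851 ]
202 ((0.5730718970298767, -0.018884558230638504), 0.05491439253091812) [[ 0.52590959 -0.04584274  0.00220046]
 [ 0.61978795  0.01268664  0.0058206 ]]
199 ((0.5582887530326843, -0.04396507143974304), 0.0621122308075428)
```

```bash
python3 -m inch '[{"rot":[0,0,0],"offset":[-14,0,5],"jaw":0.5},{"rot":[0,0,0],"offset":[-23,0,8.4],"jaw":0.5},{"rot":[0,0,0],"offset":[-23,0,8.4],"jaw":0.5},{"rot":[0,0,0],"offset":[-19,0,7],"jaw":0.5},{"rot":[0,0,0],"offset":[-11,0,4],"jaw":0.5},{"rot":[0,0,0],"offset":[-5,0,2],"jaw":0.5},{"rot":[0,0,0],"offset":[-3,0,1],"jaw":0.5},{"rot":[0,0,0],"offset":[-2,0,0.5],"jaw":0.5},{"rot":[0,0,0],"offset":[0,0,0],"jaw":0.5}]'
python3 pour.py
```

```text
clock: 37.9
eef_pos: [0.5765, -0.0198, 0.0443]
ee_rot: [-0.29, 0.705, 0.418, 0.495]
contact_force: [0.6, 1.2, -1.3]
grip_width: 0.0662
37.9 [ 0.5765 -0.0198  0.0443] [-0.29   0.705  0.418  0.495] [-0.778  0.572  1.848  1.14   1.481 -0.883] 0.06618284385158661 [ 0.6  1.2 -1.3]
cup at [ 0.57815675 -0.04275204  0.00401062] lateral -0.0036103802419120857 rim in tool [ 0.0297  0.0002 -0.0416]
up in tool [ 0.94   0.005 -0.342]
rim now [ 0.5626 -0.0451  0.0865]
```

```bash
python3 -m inch '[{"rot":[0,0,0],"offset":[-1,0,0.3],"jaw":0.5},{"rot":[0,0,0],"offset":[-1,0,0.3],"jaw":0.5},{"rot":[0,0,0],"offset":[-0.5,0,0.2],"jaw":0.5},{"rot":[0,0,0],"offset":[0,0,0],"jaw":0.5}]'
python3 -m inch '[{"rot":[0,0,0],"offset":[0,0,0],"jaw":0.15},{"rot":[0,0,0],"offset":[0,0,0],"jaw":0},{"rot":[0,0,0],"offset":[0,0,0],"jaw":0},{"rot":[0,0,0],"offset":[0,0,0],"jaw":0}]'
python3 -c "
from h import *
st(); to(.576,-.019,.042)"
```

```text
clock: 38.23
eef_pos: [0.5767, -0.0204, 0.0421]
ee_rot: [-0.29, 0.704, 0.418, 0.495]
contact_force: [-0.4, -1.4, 2.4]
grip_width: 0.0666
clock: 38.57
eef_pos: [0.5763, -0.02, 0.0412]
ee_rot: [-0.29, 0.705, 0.418, 0.495]
contact_force: [-0.1, 0.8, 0.4]
grip_width: 0.0853
38.5667 [ 0.5763 -0.02    0.0412] [-0.29   0.705  0.418  0.495] [-0.779  0.579  1.845  1.14   1.479 -0.887] 0.08532727204638414 [-0.1  0.8  0.4]
38.5667 [ 0.5763 -0.02    0.0412] [-0.29   0.705  0.418  0.495] [-0.779  0.579  1.845  1.14   1.479 -0.887] 0.08532727204638414 [-0.1  0.8  0.4]
tool axes x [0.161 0.302 0.94 ] y [ 0.876 -0.483  0.005] z [ 0.455  0.822 -0.342]
offset mm [ 1.  -0.7  0.4]
```

Contact was felt and the cup released. Retract along the tool axis, look, and untilt.

```bash
python3 -m inch '[{"rot":[0,0,0],"offset":[0,0,-10],"jaw":0},{"rot":[0,0,0],"offset":[0,0,-20],"jaw":0},{"rot":[0,0,0],"offset":[0,0,-25],"jaw":0},{"rot":[0,0,0],"offset":[0,0,-30],"jaw":0},{"rot":[0,0,0],"offset":[0,0,-30],"jaw":0},{"rot":[0,0,0],"offset":[15,0,-30],"jaw":0},{"rot":[0,0,0],"offset":[30,0,-30],"jaw":0},{"rot":[0,0,0],"offset":[30,0,-20],"jaw":0},{"rot":[0,0,0],"offset":[20,0,0],"jaw":0},{"rot":[0,0,0],"offset":[0,0,0],"jaw":0}]'
python3 -c "
from h import *
s=manip.read_state(); st(); p,d=manip.snapshot('wrist'); save(p,'w8.png'); W=wcloud(d,s)
m=(W[...,2]>.03)&(W[...,2]<.095)&(np.hypot(W[...,0]-.562,W[...,1]+.045)<.06)&(d>0); q=W[m]; print('cup top z',np.percentile(q[:,2],99))
from scipy.optimize import least_squares
b=q[(q[:,2]>.03)&(q[:,2]<.076)]
r=least_squares(lambda x:np.hypot(b[:,0]-x[0],b[:,1]-x[1])-(.031+.05*(b[:,2]-.004)),[.562,-.045],loss='soft_l1',f_scale=.002); print(r.x, np.median(abs(r.fun)),len(b))
t,d=manip.snapshot('top'); save(cv2.resize(t[190:340,100:440],None,fx=2.3,fy=2.3,interpolation=cv2.INTER_CUBIC),'t8.png')"
```

```text
clock: 39.4
eef_pos: [0.5039, -0.154, 0.2012]
ee_rot: [-0.286, 0.705, 0.42, 0.496]
contact_force: [0.3, 0.3, -0.3]
grip_width: 0.0855
39.4 [ 0.5039 -0.154   0.2012] [-0.286  0.705  0.42   0.496] [-1.037  0.337  1.771  0.985  1.802 -0.716] 0.08550216543345816 [ 0.3  0.3 -0.3]
cup top z 0.08542420367845628
[ 0.56261087 -0.04589686] 0.001773505918968403 3583
```

View pics/w8.png

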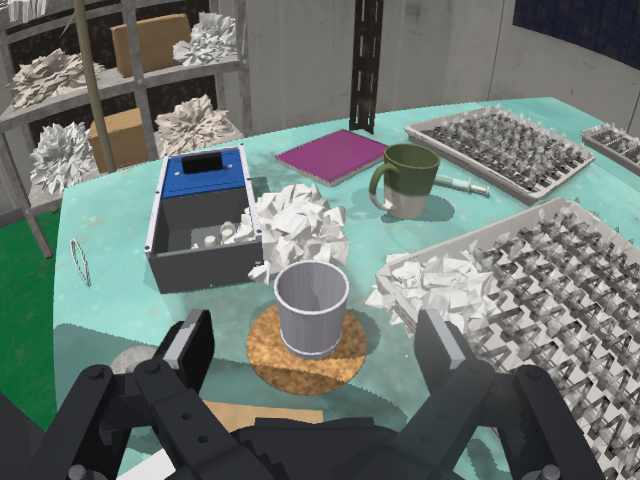

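View pics/t8.png

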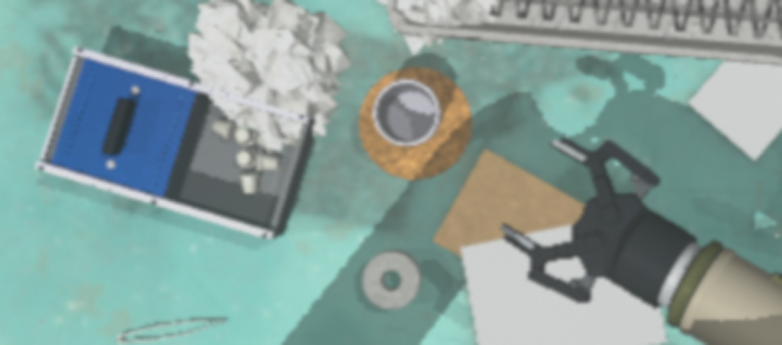

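Cup upright on the mat at (0.5626,−0.046), empty, and the compartment shows plugs. Crumpled paper hides part of it from above, so I'll go over it with the wrist camera to count.

```bash
python3 -m inch '[{"rot":[0,-7,0],"offset":[0,0,0],"jaw":0},{"rot":[0,-7,0],"offset":[0,0,0],"jaw":0},{"rot":[0,-7,0],"offset":[0,0,0],"jaw":0},{"rot":[0,-7,0],"offset":[0,0,0],"jaw":0},{"rot":[0,-7,0],"offset":[0,0,0],"jaw":0},{"rot":[0,-7,0],"offset":[0,0,0],"jaw":0},{"rot":[0,-7,0],"offset":[0,0,0],"jaw":0},{"rot":[0,-7,0],"offset":[0,0,0],"jaw":0},{"rot":[0,-7,0],"offset":[0,0,0],"jaw":0.2},{"rot":[0,-7,0],"offset":[0,0,0],"jaw":0.4}]'
python3 -m inch '[{"rot":[0,0,-7],"offset":[0,0,0],"jaw":0.5},{"rot":[0,0,-7],"offset":[0,0,0],"jaw":0.5},{"rot":[0,0,-7],"offset":[0,0,0],"jaw":0.5},{"rot":[0,0,-7],"offset":[0,0,0],"jaw":0.5},{"rot":[0,0,-7],"offset":[0,0,0],"jaw":0.5},{"rot":[0,0,-7],"offset":[0,0,0],"jaw":0.5},{"rot":[0,0,-7],"offset":[0,0,0],"jaw":0.5},{"rot":[0,0,-7],"offset":[0,0,0],"jaw":0.5},{"rot":[0,0,-7],"offset":[0,0,0],"jaw":0.5},{"rot":[0,0,-7],"offset":[0,0,0],"jaw":0.5}]'
python3 -m inch '[{"rot":[0,0,-7],"offset":[0,0,0],"jaw":0.5},{"rot":[0,0,-7],"offset":[0,0,0],"jaw":0.5},{"rot":[0,0,-7],"offset":[0,0,0],"jaw":0.5},{"rot":[0,0,-7],"offset":[0,0,0],"jaw":0.5},{"rot":[0,0,-7],"offset":[0,0,0],"jaw":0.5},{"rot":[0,0,0],"offset":[0,0,0],"jaw":0.5}]'
python3 -c "
from h import *
to(.530,.165,.22,75)"
```

```text
clock: 40.33
eef_pos: [0.503, -0.152, 0.1966]
ee_rot: [0.004, 0.861, 0.508, -0.001]
contact_force: [-0.0, 0.5, -1.2]
grip_width: 0.0636
clock: 41.17
eef_pos: [0.5018, -0.1513, 0.1942]
ee_rot: [0.0, 0.411, 0.912, -0.001]
contact_force: [0.8, -0.4, 0.6]
grip_width: 0.0428
clock: 41.67
eef_pos: [0.5019, -0.1513, 0.1944]
ee_rot: [0.0, 0.118, 0.993, -0.001]
contact_force: [-0.5, 0.3, -0.5]
grip_width: 0.0425
41.6667 [ 0.5019 -0.1513  0.1944] [ 0.     0.118  0.993 -0.001] [-3.900e-01 -6.200e-02  1.734e+00 -1.000e-03  1.469e+00 -1.725e+00] 0.04246048359362233 [-0.5  0.3 -0.5]
tool axes x [-0.972  0.233 -0.001] y [ 0.233  0.972 -0.001] z [ 0.    -0.002 -1.   ]
offset mm [ 46.5 314.1 -26.1]
rotvec deg (tool) [-0.08  0.04  1.5 ]
```

```bash
python3 -m inch '[{"rot":[0,0,1.5],"offset":[3,15,-3],"jaw":0.5},{"rot":[0,0,0],"offset":[5,33,-3],"jaw":0.5},{"rot":[0,0,0],"offset":[5,33,-3],"jaw":0.5},{"rot":[0,0,0],"offset":[5,33,-3],"jaw":0.5},{"rot":[0,0,0],"offset":[5,33,-3],"jaw":0.5},{"rot":[0,0,0],"offset":[5,33,-3],"jaw":0.5},{"rot":[0,0,0],"offset":[5,33,-3],"jaw":0.5},{"rot":[0,0,0],"offset":[5,33,-3],"jaw":0.5},{"rot":[0,0,0],"offset":[5,33,-2],"jaw":0.5},{"rot":[0,0,0],"offset":[3,30,0],"jaw":0.5}]'
python3 -m inch '[{"rot":[0,0,0],"offset":[0,0,0],"jaw":0.5},{"rot":[0,0,0],"offset":[0,0,0],"jaw":0.5}]'
python3 -c "
from h import *
s=manip.read_state(); to(.5434,.2682,.068,75)
p,d=manip.snapshot('wrist'); W=wcloud(d,s); np.savez('w9.npz',W=W,p=p); save(p,'w9.png')
uv=proj([.511,.1446,.03],s); print(uv)
u,v=uv.astype(int); a=p[max(v-80,0):v+80,max(u-107,0):u+107]; save(cv2.resize(a,(800,600),interpolation=cv2.INTER_CUBIC),'w9c.png')"
```

```text
clock: 42.5
eef_pos: [0.5395, 0.1607, 0.2211]
ee_rot: [0.002, 0.136, 0.991, -0.001]
contact_force: [0.3, 0.3, 0.6]
grip_width: 0.0426
clock: 42.67
eef_pos: [0.5393, 0.1601, 0.2203]
ee_rot: [0.001, 0.134, 0.991, -0.002]
contact_force: [0.1, -0.1, 0.1]
grip_width: 0.0428
42.6667 [0.5393 0.1601 0.2203] [ 0.001  0.134  0.991 -0.002] [ 0.2    0.029  1.596 -0.004  1.515 -1.102] 0.0428142721105242 [ 0.1 -0.1  0.1]
tool axes x [-0.964  0.266 -0.002] y [ 0.266  0.964 -0.003] z [ 0.002 -0.003 -1.   ]
offset mm [ 25.1 105.7 151.9]
rotvec deg (tool) [-0.16  0.14 -0.4 ]
[291.70102812 182.47291774]
```

View pics/w9c.png

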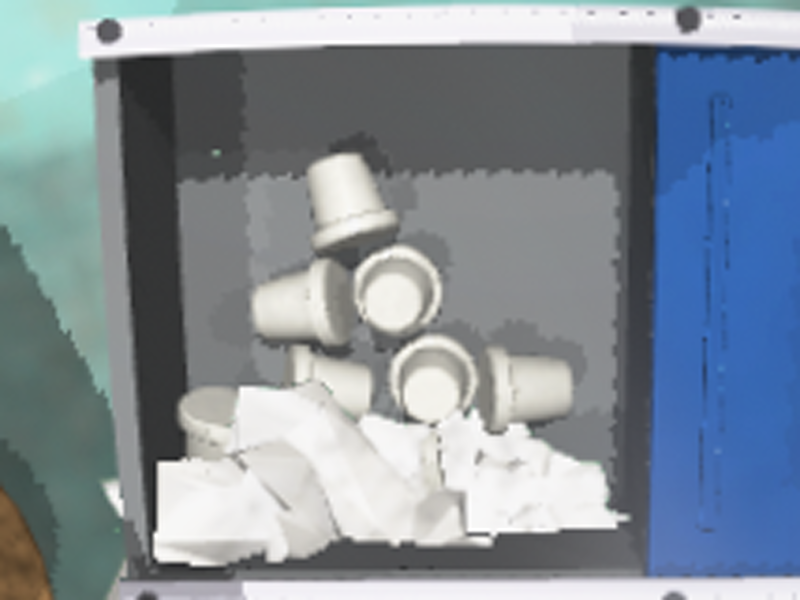

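Seven plugs are clearly visible, and paper crumpled across the +x side hides the rest. I'll turn the camera half round to look from the other side.

```bash
python3 -m inch '[{"rot":[0,0,7],"offset":[0,0,0],"jaw":0.5},{"rot":[0,0,7],"offset":[0,0,0],"jaw":0.5},{"rot":[0,0,7],"offset":[0,0,0],"jaw":0.5},{"rot":[0,0,7],"offset":[0,0,0],"jaw":0.5},{"rot":[0,0,7],"offset":[0,0,0],"jaw":0.5},{"rot":[0,0,7],"offset":[0,0,0],"jaw":0.5},{"rot":[0,0,7],"offset":[0,0,0],"jaw":0.5},{"rot":[0,0,7],"offset":[0,0,0],"jaw":0.5},{"rot":[0,0,7],"offset":[0,0,0],"jaw":0.5},{"rot":[0,0,7],"offset":[0,0,0],"jaw":0.5}]'
python3 -c "
from h import *
p,d=manip.snapshot('wrist'); save(p,'v1.png')"
python3 -m inch '[{"rot":[0,0,7],"offset":[0,0,0],"jaw":0.5},{"rot":[0,0,7],"offset":[0,0,0],"jaw":0.5},{"rot":[0,0,7],"offset":[0,0,0],"jaw":0.5},{"rot":[0,0,7],"offset":[0,0,0],"jaw":0.5},{"rot":[0,0,7],"offset":[0,0,0],"jaw":0.5},{"rot":[0,0,7],"offset":[0,0,0],"jaw":0.5},{"rot":[0,0,7],"offset":[0,0,0],"jaw":0.5},{"rot":[0,0,7],"offset":[0,0,0],"jaw":0.5},{"rot":[0,0,7],"offset":[0,0,0],"jaw":0.5},{"rot":[0,0,7],"offset":[0,0,0],"jaw":0.5}]'
python3 -c "
from h import *
st();p,d=manip.snapshot('wrist'); save(p,'v2.png')"
python3 -m inch '[{"rot":[0,0,7],"offset":[0,0,0],"jaw":0.5},{"rot":[0,0,7],"offset":[0,0,0],"jaw":0.5},{"rot":[0,0,7],"offset":[0,0,0],"jaw":0.5},{"rot":[0,0,7],"offset":[0,0,0],"jaw":0.5},{"rot":[0,0,7],"offset":[0,0,0],"jaw":0.5},{"rot":[0,0,5],"offset":[0,0,0],"jaw":0.5}]'
python3 -c "
from h import *
s=st();p,d=manip.snapshot('wrist'); W=wcloud(d,s); np.savez('v3.npz',W=W,p=p); save(p,'v3.png')
L=[cv2.imread('pics/v%d.png'%i)[20:320,130:530] for i in(1,2,3)]
q,_=manip.snapshot('scene'); L.append(cv2.resize(q[170:270,150:283],(400,300))[:,:,::-1])
cv2.imwrite('pics/v.png',np.vstack([np.hstack(L[:2]),np.hstack(L[2:])]))"
```

```text
clock: 43.55
eef_pos: [0.5398, 0.1571, 0.2212]
ee_rot: [0.002, 0.682, 0.732, -0.0]
contact_force: [0.2, 0.1, -0.7]
grip_width: 0.0427
clock: 44.43
eef_pos: [0.5399, 0.1574, 0.2214]
ee_rot: [0.002, 0.978, 0.21, 0.001]
contact_force: [0.2, 0.2, 0.6]
grip_width: 0.0429
44.4333 [0.5399 0.1574 0.2214] [0.002 0.978 0.21  0.001] [ 0.195  0.027  1.597 -0.004  1.515  1.342] 0.04293336868906357 [0.2 0.2 0.6]
clock: 44.98
eef_pos: [0.5399, 0.1577, 0.2215]
ee_rot: [0.001, 0.991, -0.135, 0.002]
contact_force: [0.5, 0.2, 0.4]
grip_width: 0.0427
44.9833 [0.5399 0.1577 0.2215] [ 0.001  0.991 -0.135  0.002] [ 0.195  0.027  1.597 -0.004  1.515  2.038] 0.042731003759315066 [0.5 0.2 0.4]
```

View pics/v.png

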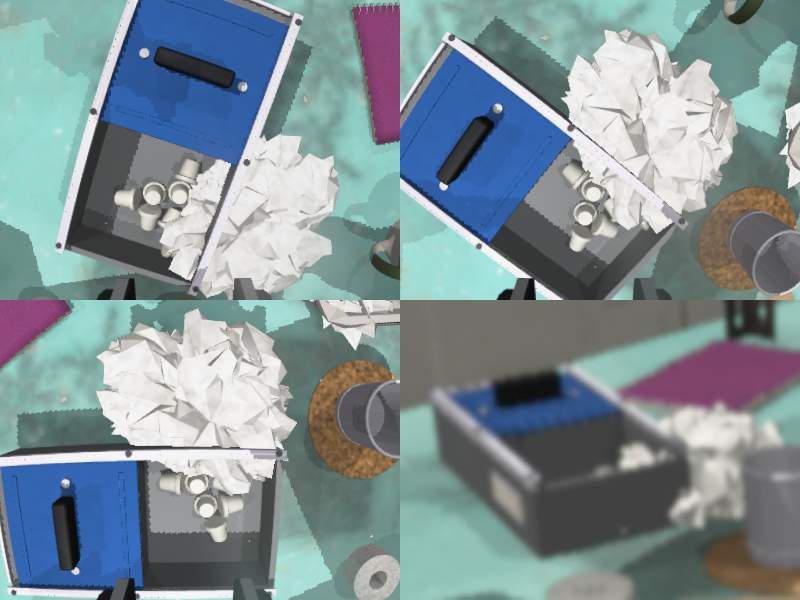

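All three wrist views and the scene view show plugs only inside the compartment. The paper passes straight through the case wall, so it is scenery. Now I'll close the cover, gripping the bar at (0.543,0.268).

```bash
python3 -c "
from h import *
to(.5434,.2682,.14,75)"
python3 -m inch '[{"rot":[0,0,0],"offset":[-5,-20,0],"jaw":0.5},{"rot":[0,0,0],"offset":[-6,-30,0],"jaw":0.5},{"rot":[0,0,0],"offset":[-6,-30,10],"jaw":0.5},{"rot":[0,0,0],"offset":[-8,-25,20],"jaw":0.5},{"rot":[0,0,0],"offset":[0,0,25],"jaw":0.5},{"rot":[0,0,0],"offset":[0,0,25],"jaw":0.5},{"rot":[0,0,0],"offset":[0,0,0],"jaw":0.5}]'
python3 -c "
from h import *
s=manip.read_state(); to(.5434,.2682,.068,75)
p,d=manip.snapshot('wrist'); W=wcloud(d,s); q=W[(W[...,2]>.086)&(W[...,2]<.098)&(d>0)]; q=q[np.hypot(q[:,0]-.543,q[:,1]-.268)<.05]; print('bar',len(q),cv2.minAreaRect(np.float32(q[:,:2])))"
```

```text
45.0833 [0.54   0.1578 0.2215] [ 0.001  0.991 -0.133  0.002] [ 0.196  0.027  1.597 -0.004  1.515  2.034] 0.04259235665254407 [-0.5  0.1 -0.1]
tool axes x [ 0.964 -0.264  0.004] y [-0.264 -0.964  0.002] z [ 0.004 -0.003 -1.   ]
offset mm [ -26.2 -107.5   81.2]
rotvec deg (tool) [ 0.11 -0.24 -0.32]
clock: 45.67
eef_pos: [0.5405, 0.2651, 0.1351]
ee_rot: [0.003, 0.991, -0.131, -0.002]
contact_force: [-1.5, 0.8, -1.9]
grip_width: 0.0429
45.6667 [0.5405 0.2651 0.1351] [ 0.003  0.991 -0.131 -0.002] [ 0.373  0.197  1.573 -0.004  1.378  2.207] 0.042934475268881965 [-1.5  0.8 -1.9]
tool axes x [ 0.966 -0.259 -0.003] y [-0.259 -0.966  0.007] z [-0.005 -0.006 -1.   ]
offset mm [ 2.2 -4.2 67.1]
rotvec deg (tool) [ 0.42  0.17 -0.01]
bar 2463 ((0.5398662686347961, 0.26353129744529724), (0.014172270894050598, 0.061784934252500534), 75.1498794555664)
```

```bash
python3 -m inch '[{"rot":[0,0,0],"offset":[0,0,20],"jaw":0.5},{"rot":[0,0,0],"offset":[0,0,20],"jaw":0.5},{"rot":[0,0,0],"offset":[0,0,15],"jaw":0.5},{"rot":[0,0,0],"offset":[0,0,10],"jaw":0.5},{"rot":[0,0,0],"offset":[0,0,0],"jaw":0.5},{"rot":[0,0,0],"offset":[0,0,0],"jaw":0.8},{"rot":[0,0,0],"offset":[0,0,0],"jaw":1},{"rot":[0,0,0],"offset":[0,0,0],"jaw":1},{"rot":[0,0,0],"offset":[0,0,0],"jaw":1}]' 50
python3 -c "
from h import *
to(.5434,.2682,.068,75)"
```

```text
clock: 46.47
eef_pos: [0.5457, 0.2667, 0.0789]
ee_rot: [0.0, 0.991, -0.134, 0.004]
contact_force: [-1.5, -0.1, 6.1]
grip_width: 0.0121
46.4667 [0.5457 0.2667 0.0789] [ 0.     0.991 -0.134  0.004] [ 0.373  0.253  1.617 -0.004  1.266  2.213] 0.012081964398589988 [-1.5 -0.1  6.1]
tool axes x [ 0.964 -0.265  0.007] y [-0.265 -0.964 -0.   ] z [ 0.007 -0.001 -1.   ]
offset mm [-2.7 -0.8 10.9]
rotvec deg (tool) [-0.03 -0.42 -0.35]
```

```bash
python3 -m inch '[{"rot":[0,0,0],"offset":[0,0,0],"jaw":0.6},{"rot":[0,0,0],"offset":[0,0,0],"jaw":0.6},{"rot":[0,0,0],"offset":[0,0,9],"jaw":0.6},{"rot":[0,0,0],"offset":[0,0,0],"jaw":0.6},{"rot":[0,0,0],"offset":[0,0,0],"jaw":0.9},{"rot":[0,0,0],"offset":[0,0,0],"jaw":1},{"rot":[0,0,0],"offset":[0,0,0],"jaw":1},{"rot":[0,0,0],"offset":[0,0,0],"jaw":1}]' 50
python3 -m inch '[{"rot":[0,0,0],"offset":[0,6,0],"jaw":1},{"rot":[0,0,0],"offset":[0,12,0],"jaw":1},{"rot":[0,0,0],"offset":[0,15,0],"jaw":1},{"rot":[0,0,0],"offset":[0,15,0],"jaw":1},{"rot":[0,0,0],"offset":[0,15,0],"jaw":1},{"rot":[0,0,0],"offset":[0,15,0],"jaw":1},{"rot":[0,0,0],"offset":[0,15,0],"jaw":1},{"rot":[0,0,0],"offset":[0,15,0],"jaw":1},{"rot":[0,0,0],"offset":[0,10,0],"jaw":1},{"rot":[0,0,0],"offset":[0,0,0],"jaw":1}]'
python3 -c "
from h import *
to(.5100,.1446,.068,75)"
```

```text
clock: 47.13
eef_pos: [0.5439, 0.2663, 0.0671]
ee_rot: [0.001, 0.991, -0.134, 0.002]
contact_force: [-1.9, 0.5, -3.9]
grip_width: 0.013
clock: 47.97
eef_pos: [0.5126, 0.1494, 0.0671]
ee_rot: [0.002, 0.991, -0.134, 0.002]
contact_force: [5.4, -2.7, -12.2]
grip_width: 0.0128
47.9667 [0.5126 0.1494 0.0671] [ 0.002  0.991 -0.134  0.002] [ 0.191  0.081  1.832 -0.005  1.225  2.033] 0.012766647839364991 [  5.4  -2.7 -12.2]
tool axes x [ 0.964 -0.267  0.005] y [-0.267 -0.964  0.003] z [ 0.004 -0.004 -1.   ]
offset mm [-1.2  5.3 -0.9]
rotvec deg (tool) [ 0.17 -0.29 -0.46]
```

```bash
python3 -m inch '[{"rot":[0,0,0],"offset":[0,3,0],"jaw":1},{"rot":[0,0,0],"offset":[0,3,0],"jaw":1},{"rot":[0,0,0],"offset":[0,3,0],"jaw":1},{"rot":[0,0,0],"offset":[0,0,0],"jaw":1}]'
python3 -m inch '[{"rot":[0,0,0],"offset":[0,3,0],"jaw":1},{"rot":[0,0,0],"offset":[0,0,0],"jaw":1},{"rot":[0,0,0],"offset":[0,0,0],"jaw":1}]'
```

```text
clock: 48.3
eef_pos: [0.5111, 0.1438, 0.0672]
ee_rot: [-0.0, 0.991, -0.134, 0.003]
contact_force: [9.4, 7.2, -16.5]
grip_width: 0.0126
clock: 48.55
eef_pos: [0.5111, 0.1437, 0.0672]
ee_rot: [-0.002, 0.991, -0.134, 0.004]
contact_force: [13.9, 19.2, -23.1]
grip_width: 0.0126
```

```bash
python3 -m inch '[{"rot":[0,0,0],"offset":[0,0,0],"jaw":0.5},{"rot":[0,0,0],"offset":[0,-3,0],"jaw":0.5},{"rot":[0,0,0],"offset":[0,0,0],"jaw":0.5},{"rot":[0,0,0],"offset":[0,0,-20],"jaw":0.5},{"rot":[0,0,0],"offset":[0,0,-30],"jaw":0.5},{"rot":[0,0,0],"offset":[0,0,-35],"jaw":0.5},{"rot":[0,0,0],"offset":[0,0,-35],"jaw":0.5},{"rot":[0,0,0],"offset":[-20,0,-20],"jaw":0.5},{"rot":[0,0,0],"offset":[-15,0,0],"jaw":0.5},{"rot":[0,0,0],"offset":[0,0,0],"jaw":0.5}]'
python3 -c "
from h import *
s=manip.read_state(); st()
p,d=manip.snapshot('wrist'); save(p,'w10.png'); W=wcloud(d,s); q=W[(W[...,2]>.086)&(W[...,2]<.098)&(d>0)]; q=q[np.hypot(q[:,0]-.511,q[:,1]-.145)<.05]; print('bar',len(q),cv2.minAreaRect(np.float32(q[:,:2])))
t,d=manip.snapshot('top'); a=cv2.resize(t[190:340,100:440],None,fx=1.75,fy=1.75); b=cv2.resize(p,(400,300)); a=cv2.copyMakeBorder(a,0,0,0,800-a.shape[1],cv2.BORDER_CONSTANT); q,d=manip.snapshot('scene'); c=cv2.resize(q[150:330,130:370],(400,300)); save(np.vstack([a,np.hstack([b,c])]),'f.png')"
```

```text
clock: 49.38
eef_pos: [0.4762, 0.1539, 0.2106]
ee_rot: [0.0, 0.991, -0.134, 0.004]
contact_force: [0.0, 0.1, -0.1]
grip_width: 0.0426
49.3833 [0.4762 0.1539 0.2106] [ 0.     0.991 -0.134  0.004] [ 0.212 -0.144  1.781 -0.003  1.497  2.051] 0.042634076369079794 [ 0.   0.1 -0.1]
bar 1484 ((0.5076532363891602, 0.14421053230762482), (0.013695617206394672, 0.06194814294576645), 74.86572265625)
```

View pics/f.png

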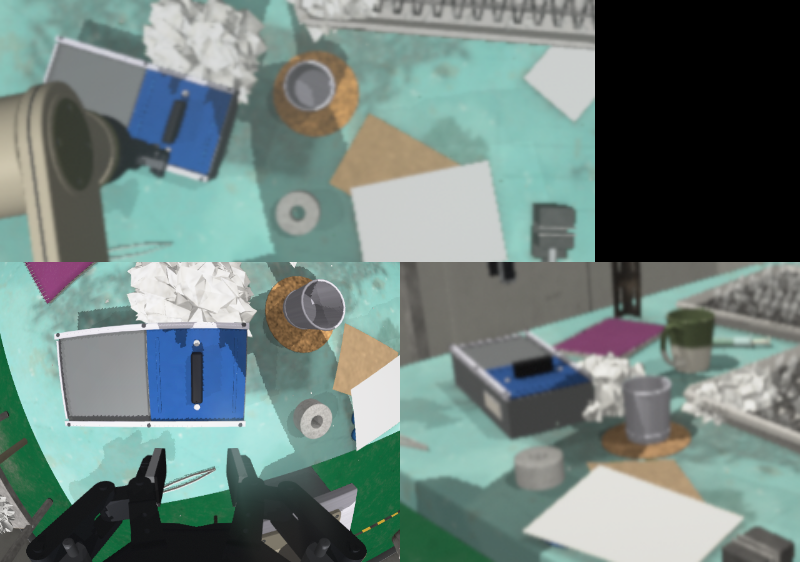

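```bash
python3 -c "
from h import *
s=manip.read_state(); p,d=manip.snapshot('wrist'); W=wcloud(d,s); hsv=cv2.cvtColor(p,cv2.COLOR_RGB2HSV)
yd=np.array([np.cos(np.radians(75)),np.sin(np.radians(75))]); xd=np.array([yd[1],-yd[0]])
o=np.array([.5077,.1442]); Y=(W[...,:2]-o)@yd; X=(W[...,:2]-o)@xd; z=W[...,2]
rail=(z>.069)&(z<.076)&(abs(X+.0655)<.006)&(d>0)&(hsv[...,2]>150); print('front rail Y',np.percentile(Y[rail],[0.2,1,99,99.8]),rail.sum())
rail=(z>.069)&(z<.076)&(abs(X-.0655)<.006)&(d>0)&(hsv[...,2]>150)&(abs(Y)<.23); print('back rail Y',np.percentile(Y[rail],[.2,1,99,99.8]))
b=(hsv[...,0]>105)&(hsv[...,0]<125)&(hsv[...,1]>120)&(abs(z-.067)<.005)&(abs(X)<.06)&(abs(Y)<.1); print('blue Y',np.percentile(Y[b],[.2,1,99,99.8]))
g=(z>.088)&(z<.098)&(abs(X)<.035)&(abs(Y)<.03); print('bar Y',np.percentile(Y[g],[2,50,98]))
"
```

```text
front rail Y [-0.0661513  -0.06428684  0.19635321  0.19942109] 2564
back rail Y [-0.0656744  -0.06385986  0.19558885  0.19931509]
blue Y [-0.0638     -0.0628459   0.06186199  0.06286298]
bar Y [-0.00703542 -0.00035825  0.00646089]
```

The bar sits 66 mm and 199 mm from the rail ends, exactly what a fully home cover requires. Handing in.

```bash
python3 -c "
from h import *
manip.sign_off()"
```

```text
the job is handed in; nothing more can be done
```

The job is handed in at about 49 s of the 210 s allowed; the hand-in gives no verdict. One thing is unconfirmed: I could not see every plug in the compartment.

**What I did:**
- I slid the cover open to its stop and put the four bench plugs into the compartment.
- I gripped the cup from the side, tipped it to about 131° over the compartment and set it back on the mat.
- I then slid the cover home until the push force rose to about 22 N.

**Checks that agreed:**
- **Cover:** the grip bar sits 66 mm and 199 mm from the rail ends, which is fully home to about 1 mm.
- **Cup:** upright and empty at (0.563, −0.046). The mat centre is at (0.558, −0.044), about 5 mm away.
- **Bystanders:** the mug and the tape roll looked unmoved; the timer was not in the last views, but the arm never went near it. The gripper was clear of everything.

**Checks that disagreed or stayed open:**
- **Fingertip offset:** the fingertips stand about 15 mm behind the reported TCP, not 25 mm ahead. My first grip closed above the bar because of this, and I corrected every later height.
- **Cover travel:** the camera gave about 124 mm for closing, the arm 127 mm. I relied on the rail measurement instead.
- **Plug count:** I saw seven plugs in the compartment. Crumpled paper, which looks like scenery because it passes through the case wall, hid the rest. The wrist force dropped by about 0.8 N when I poured, which suggests 5 or 6 plugs left the cup. No plug was visible outside the case in any view.

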